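Seat the bench magnifier lens in its three-point mount

ROBOT

A 6-joint arm with a two-finger parallel gripper is mounted at the origin on the work surface. World frame = base frame: x ahead of the robot, y to its left, z up, the work surface at z = 0. Lengths are in m, angles in degrees, forces in N, time in s.
With the tool pointing down it reaches from about 0.35 to 0.875 m from the base axis. Payload 4.2 kg.
Tool frame: the origin (TCP) lies at the very end of the fingers, on their centre line; the grasp point (between the pads) lies 19 mm behind it (tcp_to_grasp is the z of the grasp point in the tool frame, in m); z points along the fingers, y is the direction in which the jaws open and shut (so a half turn about z gives the same grasp; the last joint's range is limited). The gripper opens to 87 mm and grips with 3 to 60 N. Pads are 19 mm wide; open, the fingers measure 117 mm over their backs; the gripper's body (75 mm by 190 mm) begins 51 mm behind the grasp point.
Start: joints at [88.614, 22.042, 0.453, 0, -68.411, -14.817], TCP at [0.174, 0.6, 0.223] pointing down, gripper open.
Joint ranges: [-179.83, 179.83], [-69.29, 118.12], [-61.27, 80.66], [-181.25, 117.63], [-171.15, -9.14], [-177.46, 177.46]. Speed limits (degrees/s): [159.86, 159.86, 180, 180, 180, 180].

INTERFACE

Orientations are given as a 3x3 rotation matrix whose columns are the frame's x, y, z axes.
In Python, from station import sense, capture, camera_params, finish_job, tcp_to_grasp gives the robot as it stands.
- The arm moves only by the shell command python3 -m inch 'ROWS'. ROWS is JSON, a list of rows, each an object of numbers: "jaw": the closure in counts, from 0 (fully open) to 255 (shut); "x", "y", "z": the shift along the world's x, y, z normalised to -1 to 1, where 1 is 0.06 m; "ax", "ay", "az": the turn, a rotation vector about the world's x, y, z normalised to -1 to 1, where 1 is 10 degrees. A call has 1 to 12 rows; each row shifts and turns the pose as measured when the row begins; what a row does not reach is not made up. A row lasts 1/8 s, in which the tool goes at most 62.5 mm and 10.7 degrees, less where a joint would pass 70% of its speed; a pose out of reach is approached as far as the arm can. A call with a number of a shift or a turn outside -1 to 1 is refused whole. A call with a gripper value outside its range is refused whole. The fingers move at their own pace and stop on an object; the grip force is fixed at half the most. Time passes only in rows, so rows that do not move let the fingers close. It gives the time, the measured TCP pose, the force and the opening at its end, in the units of the state.
- sense(): the state, without advancing time (a new reading comes with each control period).
- capture(name): name is "side" or "top" or "wrist"; returns the picture (480x640x3 uint8, red, green, blue); there is no depth.
- camera_params(name): a dict with "vfov" (degrees; the focal length in pixels is half the picture's height over the tangent of half this angle, whatever the lens; pixels are square), "cx", "cy" (the principal point, pixels), "D" ([k1, k2, p1, p2, k3] as OpenCV has them; the pictures are not rectified), "R" (3x3) and "t" (3): a world point X has camera coordinates R X + t. Camera axes: x right, y down, z forward; pixel columns grow to the right and rows downward; lengths in m; the calibration is good to about 2 mm. A picture is of the moment at which its call begins: read the wrist's pose just before it. camera_params takes no time and is no camera call; for the wrist camera it gives the pose at the moment of the call.
- finish_job(): hands the job in, once; it reports no verdict.
The state is a dict: "time_s": time; "joints": joint angles; "joint_velocities": joint speeds; "effort": joint torques, N m; "tcp_pos": TCP position; "ee_rot": TCP orientation; "wrist_force": force on the tool from outside, world axes, zero at the start; "moment": the same for the moment, N m; "gripper_width": opening from 0.0 (shut) to 1.0 (fully open).
Only numpy, scipy, OpenCV 4.12 (cv2) and the standard library are available. Lean on these libraries where they do the work, as an engineer would, in place of code of your own. Each camera call takes 0.05 s, during which the arm holds its last target.

TASK

Take the magnifier lens from the cork pad and mount it in the stand: push the sprung jaw well back with the lens's flange, lower the flange past the two lipped posts, bring it forward under their lips against both posts, and press it down, with a firm but gentle push of about 10 N, until it bears on all three pads and cannot rock. Feel your way, keep the lens upright, let go at the end, and leave the other things on the bench alone.

Things in the scene. Friction and masses are not known exactly. Their poses are not given: they have to be found in the camera images.
- lens_mid (a point): Centre of the loose magnifier lens, half-way up its 64 mm, 32 mm above its underside. An aluminium flange (60 mm across, 10 mm thick) is at the bottom; above it a black round barrel (36 mm across, 54 mm tall) with the glass on top. About 0.22 kg. z up along the barrel; round, so yaw has no meaning. It starts upright on a 6 mm cork pad. Grip the barrel from above.
- stand: Foot of the stand: grey plate 130 x 120 x 10 mm fixed to the bench. Origin: centre of its underside, on the axis of the mount; x along the 130 mm, z up. On three legs sits the head, an aluminium ring 104 mm across on the same axis. Its height varies and is not measured: pad tops are 46 to 60 mm above the bench, to be found by feel. Room for fingers on the +y and -y sides of the lens.
- jaw (a joint): Travel of the sprung jaw towards -x of the stand, m: 0 fully out (its face 27 mm from the stand's axis), about 0.003 with the lens seated, 0.010 with the lens 7 mm back from there, 0.013 at its end stop. The push is about 2 N at 0 and 0.35 N more per mm, so the seated lens is held with about 3 N. All else on the mount is rigid.
- socket: Bystander: loose upright steel wrench socket, 34 mm across, 58 mm tall; origin at the centre of its underside.
- driver: Bystander: loose screwdriver lying on the bench beyond the work; origin under its middle.
- jar: Bystander: loose amber glass jar with a steel lid, 60 mm across, 75 mm tall; origin at the centre of its underside.
- under_pads (a point): Point on the bench on the mount's axis, under the three pads (same axes as the stand). Pads: brass balls on the head, 22 mm from the axis, at 0, 120 and 240 degrees from +x. The flange must rest on all three. Once seated, the lens axis is this axis and its underside is at the pad tops.
- under_left_post (a point): Point on the bench under the tip of the left post's nose, 30 mm from the axis, 45 degrees from +x; the right post is its mirror image at -45 degrees. Posts are 14 mm wide. The polished ball noses are 5 mm above the pad tops and touch the seated flange's rim. Above each a lip reaches in to 27.5 mm from the axis, 13.5 to 18.5 mm above the pad tops (3.5 mm over the seated flange).
- under_jaw (a point): Point on the bench under the face of the sprung jaw when fully out, 27 mm from the axis towards -x of the stand. Jaw: upright flat steel plate 20 mm wide, polished, top 40 mm above the pad tops, so the flange can push it back while still above the lips. To pass down beside the lips the lens axis must be 5 to 9 mm towards -x from the mount's axis.
Things that resemble listed ones, but are neither listed nor needed, are in the scene too. There is more than one size of the stand; the job needs the larger.

How it is judged (in metres and radians):
On the way, in this order (a step that is already met when the one before it is completed fails the run):
1. the lens pushes the sprung jaw back by at least 6 mm (value of joint jaw above 0.006 m and contact force between lens and jaw above 0.5 N), for 0.05 s.
2. the lens, on the mount's axis within 3 mm, is pressed down on all three pads, over 1.2 N on each (contact force between lens and pad_0 above 1.2 N and contact force between lens and pad_1 above 1.2 N and contact force between lens and pad_2 above 1.2 N and horizontal distance between lens_mid and stand below 0.003 m), for 0.05 s.
At the end, for the whole second after the job is handed in: The lens stands released and at rest on the stand's axis (within 3 mm), upright within 0.03 rad, bearing on each of the three pads (over 0.1 N), on both post noses (over 0.3 N) and on the sprung jaw (over 0.5 N) (contact force between lens and pad_0 above 0.1 N and contact force between lens and pad_1 above 0.1 N and contact force between lens and pad_2 above 0.1 N and contact force between lens and nose_left above 0.3 N and contact force between lens and nose_right above 0.3 N and contact force between lens and jaw above 0.5 N and horizontal distance between lens_mid and stand below 0.003 m and angle between lens_mid's own z axis and vertical below 0.03 rad and linear speed of lens below 0.01 m/s); the robot touches nothing.
It fails at once if the lens is forced: over 40 N in all between it and the stand's head and jaw (contact force between lens and head above 40 N).
It fails at once if the lens is tipped by more than 0.5 rad (angle between lens_mid's own z axis and vertical above 0.5 rad).
It fails at once if the socket is moved more than 20 mm (distance of socket from where it was at the start of the episode above 0.02 m).
It fails at once if the screwdriver is moved more than 20 mm (distance of driver from where it was at the start of the episode above 0.02 m).
It fails at once if the jar is moved more than 20 mm (distance of jar from where it was at the start of the episode above 0.02 m).
It also fails if it takes over 48 s, if anything falls off the work surface, if the arm or the gripper's body presses on something with over 40 N, if the wrist force passes 120 N, or if a joint passes its speed limit or range.

## Working session

There is one attempt and no reset: what is moved stays moved. The work goes in short steps, Python scripts to look and compute and a shell command to move; the robot and the scene stay as the last step left them, time stands still between calls to the robot, and variables do not carry over. Pictures are saved under pics/ and viewed, and the job is handed in when it is done.

```bash
ls; mkdir -p pics
python3 - <<'E'
from station import *
import cv2
print(sense()); print(tcp_to_grasp)
for n in ["side","top","wrist"]:
    p=camera_params(n); print(n,p)
    cv2.imwrite(f"pics/{n}0.png",capture(n)[:,:,::-1])
E
```

```text
pics
{'time_s': 0.0, 'joints': array([ 8.86139955e+01,  2.20896458e+01,  3.79862593e-01, -3.11013042e-02,
       -6.84104390e+01, -1.48181313e+01]), 'joint_velocities': array([-0.04981374,  0.0393338 , -0.03073037, -0.00446591,  0.0131502 ,
        0.03058161]), 'effort': array([ 3.72450249e-04, -3.90657520e+01,  1.87400919e+01,  4.21957880e+00,
        1.09862076e-02, -1.98451899e-04]), 'tcp_pos': array([0.17419944, 0.59960276, 0.22146645]), 'ee_rot': array([[ 9.60217653e-01, -2.79252126e-01, -5.55341840e-04],
       [-2.79252674e-01, -9.60215390e-01, -2.08539780e-03],
       [ 4.91039872e-05,  2.15751647e-03, -9.99997671e-01]]), 'wrist_force': array([-0.04416639,  0.0773981 , -0.3876002 ]), 'moment': array([-0.0445499 , -0.03067265, -0.00156622]), 'gripper_width': 1.0019140467294483}
-0.0187
side {'vfov': 45.22501208762977, 'cx': 321.07268128508, 'cy': 232.29951808233008, 'D': array([-0.17570257,  0.        ,  0.        ,  0.        ,  0.        ]), 'R': array([[ 0.94679106, -0.3213688 ,  0.01757225],
       [-0.22849607, -0.70962088, -0.66650413],
       [ 0.22666327,  0.62702497, -0.74529421]]), 't': array([-0.5345932 ,  0.21919906,  0.86340041])}
top {'vfov': 44.67851259945011, 'cx': 320.3285030235047, 'cy': 240.59140246740108, 'D': array([-0.14051878,  0.        ,  0.        ,  0.        ,  0.        ]), 'R': array([[ 0.0122528 , -0.99961606, -0.02485157],
       [-0.98348105, -0.00755882, -0.18085321],
       [ 0.18059592,  0.026657  , -0.98319607]]), 't': array([0.04474024, 0.57553989, 1.10871077])}
wrist {'vfov': 60.35594912857599, 'cx': 318.36149455739104, 'cy': 236.11316585263063, 'D': array([0.03280453, 0.        , 0.        , 0.        , 0.        ]), 'R': array([[-0.27956004, -0.9601273 ,  0.00132403],
       [-0.92435702,  0.26951721,  0.2700455 ],
       [-0.2596349 ,  0.07427005, -0.96284665]]), 't': array([ 0.62447806, -0.03375994,  0.38907571])}
```

View pics/side0.png

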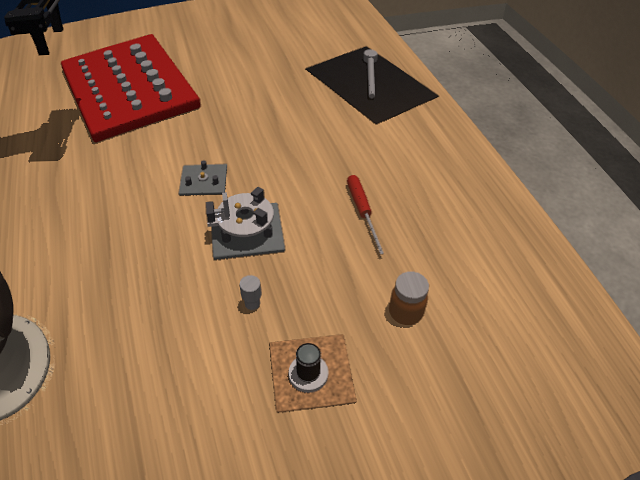

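View pics/top0.png

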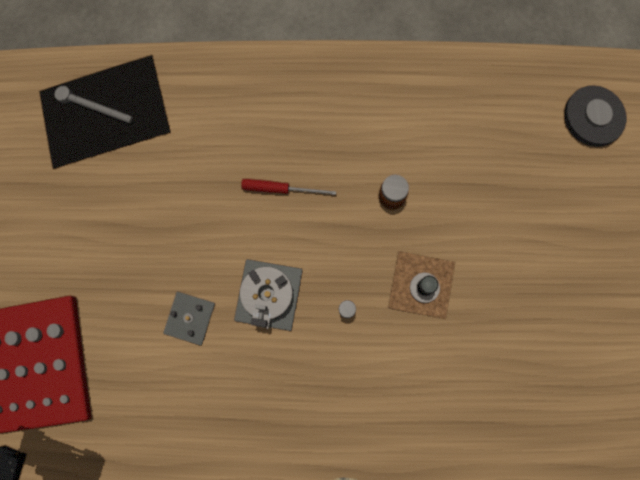

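View pics/wrist0.png

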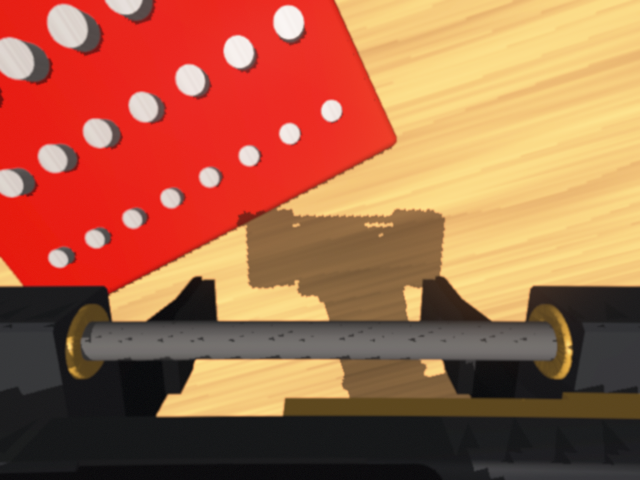

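Side view: lens at (308,360) on cork, large stand at (247,225), socket (250,292), jar (409,300). Top view: stand ring at (266,293) with the jaw towards the bottom, lens at (427,287), socket (347,311). Next, zoomed crops.

```bash
cat > h.py <<'E'
import numpy as np, cv2
from station import *
def K(p):
    f=240/np.tan(np.radians(p["vfov"])/2); return np.array([[f,0,p["cx"]],[0,f,p["cy"]],[0,0,1.]])
def ray(p,uv):
    n=cv2.undistortPoints(np.array([[uv]],float),K(p),np.array(p["D"]),criteria=None) if False else cv2.undistortPoints(np.array([[uv]],float),K(p),np.array(p["D"]))
    d=np.r_[n[0,0],1]; R=np.array(p["R"]); d=R.T@d; return -R.T@p["t"], d/np.linalg.norm(d)
def plane(p,uv,z):
    c,d=ray(p,uv); return c+d*(z-c[2])/d[2]
def tri(*obs):
    A=np.zeros((3,3));b=np.zeros(3);rs=[ray(p,uv) for p,uv in obs]
    for c,d in rs:
        M=np.eye(3)-np.outer(d,d);A+=M;b+=M@c
    X=np.linalg.solve(A,b); return X,[np.linalg.norm((np.eye(3)-np.outer(d,d))@(X-c)) for c,d in rs]
def proj(p,X):
    r=cv2.projectPoints(np.array(X,float).reshape(-1,1,3),cv2.Rodrigues(np.array(p["R"]))[0],np.array(p["t"]),K(p),np.array(p["D"]))[0]; return r[:,0]
E
python3 - <<'E'
import cv2
s=cv2.imread("pics/side0.png");t=cv2.imread("pics/top0.png")
def crop(i,x,y,w,h,k): return cv2.resize(i[y:y+h,x:x+w],None,fx=k,fy=k,interpolation=cv2.INTER_CUBIC)
cv2.imwrite("pics/c1.png",crop(s,190,170,110,100,7))
cv2.imwrite("pics/c2.png",crop(t,225,250,90,85,7))
import numpy as np
cv2.imwrite("pics/c3.png",np.hstack([crop(s,260,330,100,90,4),crop(t,380,245,100,90,4)]))
E
```

```text
(no output)
```

View pics/c1.png

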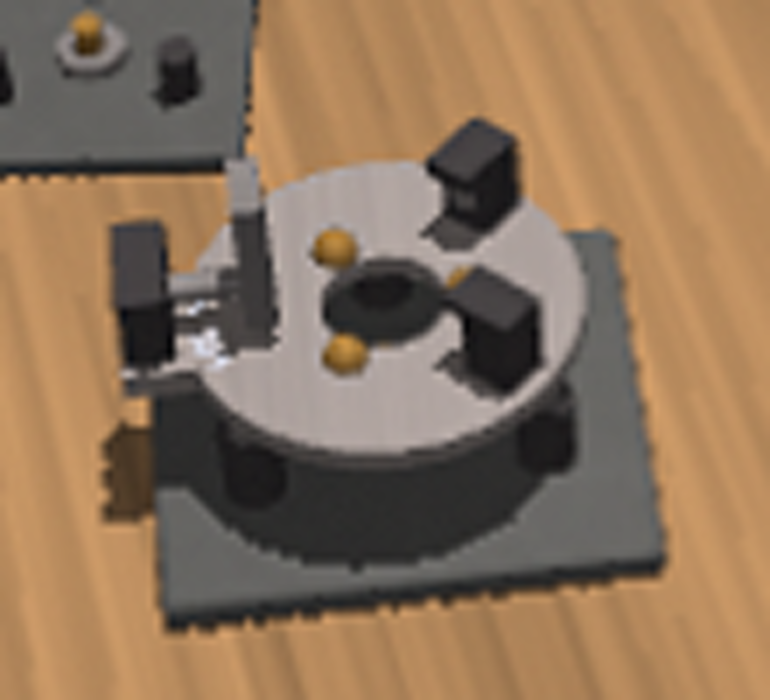

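View pics/c2.png

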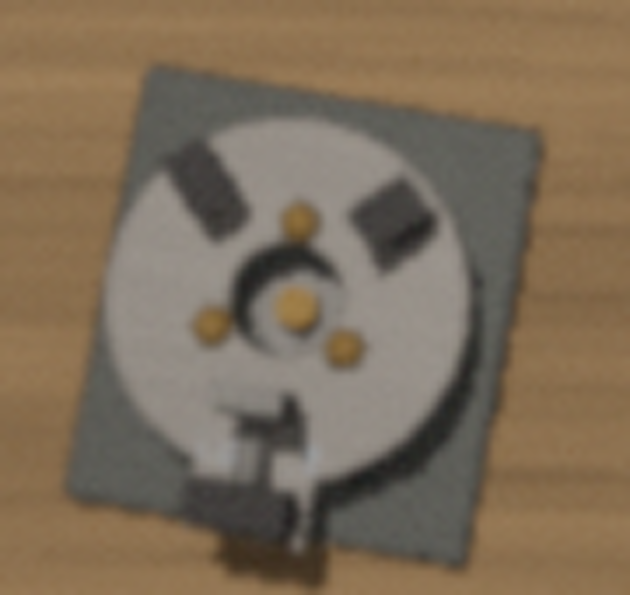

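View pics/c3.png

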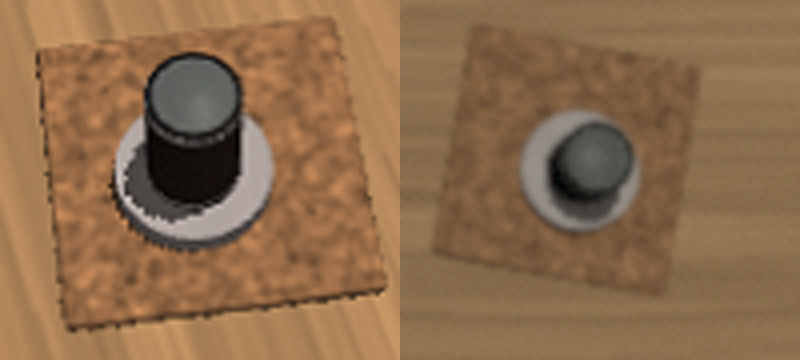

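Side crop: ring, pads at crop (335,248), (345,354), (460,280 part-hidden), sprung jaw at left. Top crop: foot corners (150,65), (540,130), (468,568), (68,492), pads (299,221), (212,326), (345,348). Lens glass in the side crop (193,96)/4, in the top crop (193,160)/4.

Run:
```python
from h import *
T=camera_params("top");S=camera_params("side")
t=cv2.imread("pics/top0.png");s=cv2.imread("pics/side0.png")
c2=lambda a,b:((a+.5)/7-.5+225,(b+.5)/7-.5+250)
c1=lambda a,b:((a+.5)/7-.5+190,(b+.5)/7-.5+170)
C=np.array([plane(T,c2(*q),.01) for q in [(150,65),(540,130),(468,568),(68,492)]])
print("corners",C.round(4).tolist(),"mean",C.mean(0)); d=(C[0]-C[3]+C[1]-C[2])/2; e=(C[0]-C[1]+C[3]-C[2])/2
print("len",np.linalg.norm(d),np.linalg.norm(e),"yaw",np.degrees(np.arctan2(d[1],d[0])),np.degrees(np.arctan2(-e[0],e[1])))
# side corners bottom edge plane .01: BL,BR
C2=[plane(S,c1(*q),.01) for q in [(165,607),(660,555),(615,235)]];print("side corners",np.round(C2,4).tolist())
# brass masks
def brass(i,x,y,w,h):
    hs=cv2.cvtColor(i,cv2.COLOR_BGR2HSV).astype(int); m=((hs[...,1]>125)&(hs[...,0]>12)&(hs[...,0]<28)).astype(np.uint8)
    z=np.zeros_like(m);z[y:y+h,x:x+w]=m[y:y+h,x:x+w]
    n,l,st,ce=cv2.connectedComponentsWithStats(z); return [(st[k,4],ce[k].round(2).tolist()) for k in range(1,n) if st[k,4]>4]
bt=brass(t,250,275,30,30);bs=brass(s,230,200,30,25);print(bt,bs)
for a,b in [((299,221),None),((212,326),(335,248)),((345,348),(345,354))]:
    if b: print("pad tri",tri((T,c2(*a)),(S,c1(*b))))
P=np.array([plane(T,c2(*a),.055) for a in [(299,221),(212,326),(345,348)]]);print("pads at .055",P,P.mean(0))
c3s=lambda a,b:((a+.5)/4-.5+260,(b+.5)/4-.5+330)
c3t=lambda a,b:((a+.5)/4-.5+380,(b+.5)/4-.5+245)
print("glass",tri((T,c3t(593-400,160)),(S,c3s(193,96))))
print("flange top z.016",plane(T,c3t(580-400,168),.016),plane(S,c3s(194,174),.016))
```

```text
corners [[0.5435, 0.2046, 0.01], [0.5253, 0.0891, 0.01], [0.3977, 0.1077, 0.01], [0.4178, 0.2246, 0.01]] mean [0.47107216 0.15650412 0.01      ]
len 0.12806081458005417 0.1177780960406445 yaw -8.654672477385306 -9.353975297208287
side corners [[0.3997, 0.1108, 0.01], [0.5243, 0.0889, 0.01], [0.5447, 0.2031, 0.01]]
[(np.int32(10), [267.2, 281.5]), (np.int32(18), [267.28, 293.83]), (np.int32(11), [255.36, 295.91]), (np.int32(11), [273.64, 299.45])] [(np.int32(25), [237.4, 205.04]), (np.int32(23), [238.74, 220.04])]
pad tri (array([0.46340075, 0.17762179, 0.05487204]), [np.float64(0.0005394962207454864), np.float64(0.0005394962207456176)])
pad tri (array([0.45746295, 0.13999543, 0.05509804]), [np.float64(0.0003105703177058356), np.float64(0.00031057031770583785)])
pads at .055 [[0.49273251 0.15389901 0.055     ]
 [0.46284941 0.17763207 0.055     ]
 [0.45715984 0.14002199 0.055     ]] [0.47091392 0.15718436 0.055     ]
glass (array([ 0.48809946, -0.15945579,  0.0689186 ]), [np.float64(0.001046068148539095), np.float64(0.0010460681485391177)])
flange top z.016 [ 0.48866571 -0.1610501   0.016     ] [ 0.48842565 -0.1628582   0.016     ]
```

Measured: stand about (0.471, 0.157), yaw -9°, pads about 0.055 (inside 46–60 mm). Lens about (0.488, -0.161), glass 0.069 (expected 0.070). Next I move over the stand and look with the wrist camera, turning +7° to line up with the stand.

```bash
python3 -m inch '[{"x":0.51,"y":-0.9,"z":0.06,"az":0.09},{"x":0.51,"y":-0.9,"z":0.06,"az":0.09},{"x":0.51,"y":-0.9,"z":0.06,"az":0.09},{"x":0.51,"y":-0.9,"z":0.06,"az":0.09},{"x":0.51,"y":-0.9,"z":0.06,"az":0.09},{"x":0.51,"y":-0.9,"z":0.06,"az":0.09},{"x":0.51,"y":-0.9,"z":0.06,"az":0.09},{"x":0.51,"y":-0.9,"z":0.06,"az":0.09},{"z":0}]'
```

```text
$[0]: bad value
```

```bash
python3 -m inch '[{"jaw":0,"x":0.51,"y":-0.9,"z":0.06,"ax":0,"ay":0,"az":0.09}]'; python3 -m inch -h | head -20
```

```text
time_s: 0.28
tcp_pos: [0.204, 0.5471, 0.2234]
ee_rot: [[0.966, -0.26, -0.0], [-0.26, -0.966, -0.003], [0.0, 0.003, -1.0]]
wrist_force: [0.6, -0.6, 0.9]
gripper_width: 1.0invalid input: not JSON, or not a number
```

```bash
python3 -m inch '[{"jaw":0,"x":0.51,"y":-0.9,"z":0.06,"ax":0,"ay":0,"az":0.09},{"jaw":0,"x":0.51,"y":-0.9,"z":0.06,"ax":0,"ay":0,"az":0.09},{"jaw":0,"x":0.51,"y":-0.9,"z":0.06,"ax":0,"ay":0,"az":0.09},{"jaw":0,"x":0.51,"y":-0.9,"z":0.06,"ax":0,"ay":0,"az":0.09},{"jaw":0,"x":0.51,"y":-0.9,"z":0.06,"ax":0,"ay":0,"az":0.09},{"jaw":0,"x":0.51,"y":-0.9,"z":0.06,"ax":0,"ay":0,"az":0.09},{"jaw":0,"x":0.51,"y":-0.9,"z":0.06,"ax":0,"ay":0,"az":0.09},{"jaw":0,"x":0,"y":0,"z":0,"ax":0,"ay":0,"az":0}]'
python3 - <<'E'
from h import *
import pickle
p=camera_params("wrist"); im=capture("wrist"); pickle.dump(p,open("w1.pkl","wb"))
cv2.imwrite("pics/w1.png",im[:,:,::-1]); print(sense()["tcp_pos"])
E
```

```text
time_s: 1.27
tcp_pos: [0.4181, 0.1606, 0.2476]
ee_rot: [[0.989, -0.151, 0.0], [-0.151, -0.989, -0.005], [0.001, 0.005, -1.0]]
wrist_force: [-0.5, -0.2, -0.4]
gripper_width: 0.999
[0.41750281 0.16204699 0.24749255]
```

View pics/w1.png

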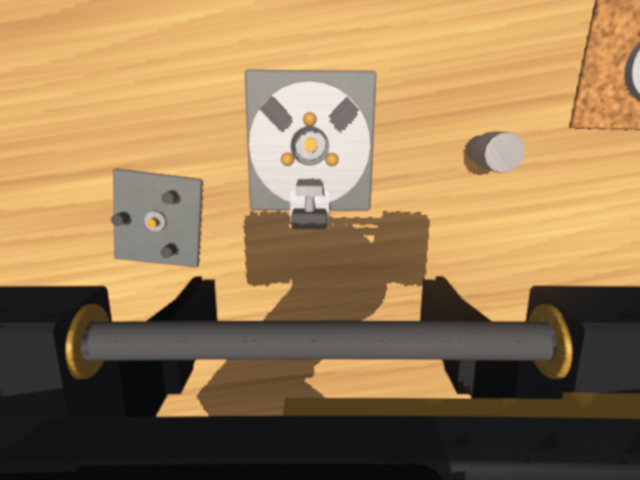

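The wrist view shows the stand squared to the tool. Pads are near (310,119), (288,159), (332,159), foot corners near (246,71), (376,72), (370,210), (250,210), and the ring is centred near (310,141).

Run:
```python
from h import *
import pickle
W=pickle.load(open("w1.pkl","rb"));T=camera_params("top");S=camera_params("side")
i=cv2.imread("pics/w1.png");hs=cv2.cvtColor(i,cv2.COLOR_BGR2HSV).astype(int)
m=((hs[...,1]>150)&(hs[...,0]>12)&(hs[...,0]<30)).astype(np.uint8)
m[:100]=0;m[180:]=0;m[:,:260]=0;m[:,360:]=0
n,l,st,ce=cv2.connectedComponentsWithStats(m)
P={}
for k in range(1,n):
    if st[k,4]>20: print(st[k,4],ce[k].round(2))
pads=[ce[k] for k in range(1,n) if st[k,4]>20]
c2=lambda a,b:((a+.5)/7-.5+225,(b+.5)/7-.5+250)
c1=lambda a,b:((a+.5)/7-.5+190,(b+.5)/7-.5+170)
for a,b,w in [((299,221),None,(310,119)),((212,326),(335,248),(288,159)),((345,348),(345,354),(332,159))]:
    w=min(pads,key=lambda q:np.hypot(*(q-np.array(w))))
    print("WT",tri((W,w),(T,c2(*a))),"W.055",plane(W,w,.055))
    if b: print("  all",tri((W,w),(T,c2(*a)),(S,c1(*b))), "WS",tri((W,w),(S,c1(*b)))[0])
# foot corner from grey mask
C=np.array([plane(W,q,.01) for q in [(246,71),(376,72),(370,210),(250,210)]]);d=(C[0]-C[3]+C[1]-C[2])/2
print(C.round(4),C.mean(0),np.degrees(np.arctan2(d[1],d[0])))
# ring ellipse
g=((hs[...,1]<40)&(hs[...,2]>150)).astype(np.uint8);g[:75]=0;g[215:]=0;g[:,:240]=0;g[:,380:]=0
cs=max(cv2.findContours(g,cv2.RETR_EXTERNAL,cv2.CHAIN_APPROX_NONE)[0],key=cv2.contourArea)
h=cv2.convexHull(cs); e=cv2.fitEllipse(cs);print("ring",e, plane(W,e[0],.05))
# flange in view?
# posts: dark
```

```text
89 [309.29 118.73]
92 [309.83 144.33]
82 [286.68 158.6 ]
81 [331.44 159.09]
WT (array([0.49327934, 0.15587032, 0.04412668]), [np.float64(0.0009608033931756764), np.float64(0.0009608033931756383)]) W.055 [0.49253704 0.15638821 0.055     ]
WT (array([0.46325019, 0.17998356, 0.04604675]), [np.float64(0.0011623606240037702), np.float64(0.0011623606240037281)]) W.055 [0.46353878 0.18034017 0.055     ]
  all (array([0.46353465, 0.17921235, 0.05314344]), [np.float64(0.0012845518338993759), np.float64(0.0014057384565196607), np.float64(0.0006432937659789131)]) WS [0.46382716 0.18045387 0.05217925]
WT (array([0.45724002, 0.14190193, 0.04578817]), [np.float64(0.0011218167292997843), np.float64(0.0011218167292998164)]) W.055 [0.45742242 0.14300605 0.055     ]
  all (array([0.4575314 , 0.14165968, 0.05304177]), [np.float64(0.0013351027706586592), np.float64(0.0014369580427429005), np.float64(0.0005299599401723062)]) WS [0.45766272 0.14283193 0.05224135]
[[0.5417 0.2068 0.01  ]
 [0.5234 0.0915 0.01  ]
 [0.3985 0.1115 0.01  ]
 [0.4164 0.2283 0.01  ]] [0.4700205  0.15952416 0.01      ] -9.423306279188017
ring ((309.13079833984375, 133.4728240966797), (136.76937866210938, 146.93870544433594), 5.359079360961914) [0.48084258 0.15847084 0.05      ]
```

Run:
```python
from h import *
for k in range(2):
    s=sense();W=camera_params("wrist"); i=capture("wrist")[:,:,::-1]
    hs=cv2.cvtColor(np.ascontiguousarray(i),cv2.COLOR_BGR2HSV).astype(int)
    m=((hs[...,1]>150)&(hs[...,0]>12)&(hs[...,0]<30)).astype(np.uint8)
    m[:100]=0;m[180:]=0;m[:,:260]=0;m[:,360:]=0
    n,l,st,ce=cv2.connectedComponentsWithStats(m)
    pads=[ce[k] for k in range(1,n) if st[k,4]>20]
    print(s["tcp_pos"],s["joint_velocities"].round(2),s["ee_rot"][:,2])
    for w in pads: print(w.round(2),plane(W,w,.053).round(4))
```

```text
[0.41750281 0.16204699 0.24749255] [ 3.49  0.23 -0.04 -0.26  0.24 -0.92] [ 3.07229569e-04 -5.15141887e-03 -9.99986684e-01]
[310.72 117.62] [0.4926 0.1567 0.053 ]
[311.43 143.34] [0.4721 0.1593 0.053 ]
[288.35 157.65] [0.4633 0.1805 0.053 ]
[332.94 158.11] [0.4573 0.1431 0.053 ]
[0.417105   0.16321891 0.24741888] [ 2.57  0.23  0.11 -0.03  0.06 -0.17] [ 2.43948572e-04 -5.09129079e-03 -9.99987010e-01]
[312.48 116.68] [0.4928 0.1565 0.053 ]
[312.73 142.76] [0.472  0.1595 0.053 ]
[289.91 156.9 ] [0.4633 0.1804 0.053 ]
[334.5  157.33] [0.4574 0.143  0.053 ]
```

```bash
python3 -m inch '[{"jaw":0,"x":0.07,"y":-0.9,"z":-0.1,"ax":0.03,"ay":0,"az":0},{"jaw":0,"x":0.07,"y":-0.9,"z":-0.1,"ax":0,"ay":0,"az":0},{"jaw":0,"x":0.07,"y":-0.9,"z":-0.1,"ax":0,"ay":0,"az":0},{"jaw":0,"x":0.07,"y":-0.9,"z":-0.1,"ax":0,"ay":0,"az":0},{"jaw":0,"x":0.07,"y":-0.9,"z":-0.1,"ax":0,"ay":0,"az":0},{"jaw":0,"x":0.07,"y":-0.9,"z":-0.1,"ax":0,"ay":0,"az":0},{"jaw":0,"x":0,"y":0,"z":0,"ax":0,"ay":0,"az":0},{"jaw":0,"x":0,"y":0,"z":0,"ax":0,"ay":0,"az":0}]'
python3 - <<'E'
from h import *
import pickle
print(sense()["tcp_pos"]);p=camera_params("wrist"); im=capture("wrist"); pickle.dump(p,open("w2.pkl","wb"))
cv2.imwrite("pics/w2.png",im[:,:,::-1]);
E
```

```text
time_s: 2.42
tcp_pos: [0.4437, -0.1557, 0.2094]
ee_rot: [[0.993, -0.116, 0.001], [-0.116, -0.993, 0.002], [0.001, -0.002, -1.0]]
wrist_force: [0.2, 0.2, -0.6]
gripper_width: 0.998
[ 0.4436951  -0.15568326  0.2094411 ]
```

View pics/w2.png

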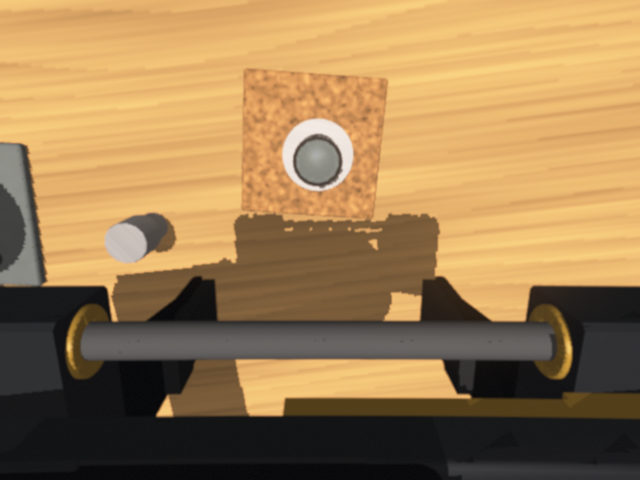

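The wrist view shows the lens glass near (317,160) and the flange near (318,154). I'll fit both.

Run:
```python
from h import *
import pickle
W=pickle.load(open("w2.pkl","rb"));T=camera_params("top");S=camera_params("side")
i=cv2.imread("pics/w2.png");hs=cv2.cvtColor(i,cv2.COLOR_BGR2HSV).astype(int)
r=np.zeros(i.shape[:2],bool);r[100:210,260:375]=1
f=((hs[...,1]<50)&r).astype(np.uint8)
cs=max(cv2.findContours(f,cv2.RETR_EXTERNAL,cv2.CHAIN_APPROX_NONE)[0],key=cv2.contourArea);e=cv2.fitEllipse(cs);print("flange",e,plane(W,e[0],.016))
g=((hs[...,2]<150)&(hs[...,1]<90)&r).astype(np.uint8)
cs=max(cv2.findContours(g,cv2.RETR_EXTERNAL,cv2.CHAIN_APPROX_NONE)[0],key=cv2.contourArea);e=cv2.fitEllipse(cs);print("glass",e,plane(W,e[0],.07))
c3s=lambda a,b:((a+.5)/4-.5+260,(b+.5)/4-.5+330)
c3t=lambda a,b:((a+.5)/4-.5+380,(b+.5)/4-.5+245)
print(tri((W,e[0]),(S,c3s(193,96))),tri((W,e[0]),(T,c3t(193,160))),tri((W,e[0]),(T,c3t(193,160)),(S,c3s(193,96))))
print(plane(T,c3t(193,160),.07),plane(S,c3s(193,96),.07))
```

```text
flange ((317.41644287109375, 154.32151794433594), (69.14222717285156, 70.82720947265625), 177.863037109375) [ 0.4890155  -0.15914779  0.016     ]
glass ((317.37359619140625, 160.5629425048828), (47.69976806640625, 51.24583053588867), 168.83522033691406) [ 0.48875856 -0.15936855  0.07      ]
(array([ 0.48890261, -0.15946696,  0.06911146]), [np.float64(0.00025035323939551923), np.float64(0.0002503532393955882)]) (array([ 0.48789393, -0.15967039,  0.06430772]), [np.float64(0.0005244276909868647), np.float64(0.0005244276909868402)]) (array([ 0.48830614, -0.1593793 ,  0.06857498]), [np.float64(0.0003235878749263596), np.float64(0.001210111451608124), np.float64(0.000895992908661768)])
[ 0.48693529 -0.15916394  0.07      ] [ 0.48896486 -0.16007581  0.07      ]
```

```bash
python3 -m inch '[{"jaw":0,"x":0.7,"y":-0.06,"z":-0.3,"ax":0,"ay":0,"az":-0.25},{"jaw":0,"x":0.05,"y":0,"z":-0.6,"ax":0,"ay":0,"az":0},{"jaw":0,"x":0,"y":0,"z":-0.6,"ax":0,"ay":0,"az":0},{"jaw":0,"x":0,"y":0,"z":-0.6,"ax":0,"ay":0,"az":0},{"jaw":0,"x":0,"y":0,"z":-0.4,"ax":0,"ay":0,"az":0},{"jaw":0,"x":0,"y":0,"z":0,"ax":0,"ay":0,"az":0}]'
python3 - <<'E'
from h import *
print(sense()["tcp_pos"],sense()["ee_rot"]); cv2.imwrite("pics/w3.png",capture("wrist")[:,:,::-1])
E
```

```text
time_s: 3.22
tcp_pos: [0.4941, -0.1472, 0.0586]
ee_rot: [[0.99, -0.139, 0.009], [-0.139, -0.99, 0.002], [0.009, -0.003, -1.0]]
wrist_force: [-0.1, 1.4, 0.3]
gripper_width: 1.0
[ 0.4940935  -0.14718907  0.05859902] [[ 0.99029701 -0.13866408  0.00917099]
 [-0.13868702 -0.99033442  0.00191097]
 [ 0.00881737 -0.00316432 -0.99995612]]
```

View pics/w3.png

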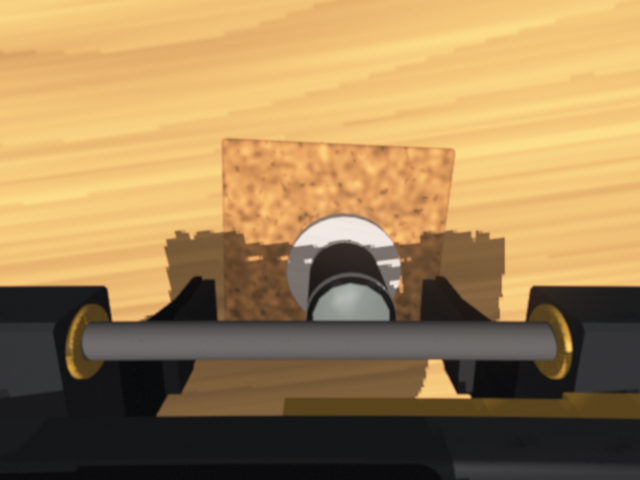

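The tool has drifted about 12 mm in y, and the lens shows right of the finger centre at (345,300). I'll correct that before going down.

```bash
python3 -m inch '[{"jaw":0,"x":-0.09,"y":-0.2,"z":0,"ax":-0.01,"ay":0.05,"az":-0.11},{"jaw":0,"x":0,"y":0,"z":0,"ax":0,"ay":0,"az":0},{"jaw":0,"x":0,"y":0,"z":0,"ax":0,"ay":0,"az":0}]'
```

```text
time_s: 3.65
tcp_pos: [0.4919, -0.1593, 0.0633]
ee_rot: [[0.988, -0.156, 0.01], [-0.156, -0.988, -0.001], [0.01, -0.001, -1.0]]
wrist_force: [0.7, -1.2, 0.2]
gripper_width: 1.003
```

```bash
python3 -m inch '[{"jaw":0,"x":0,"y":0,"z":0,"ax":0,"ay":0,"az":0}]';python3 -m inch '[{"jaw":0,"x":0,"y":0,"z":-0.2,"ax":0,"ay":0.05,"az":0}]';python3 -m inch '[{"jaw":0,"x":0,"y":0,"z":-0.2,"ax":0,"ay":0,"az":0}]'
```

```text
time_s: 3.78
tcp_pos: [0.4922, -0.1594, 0.0639]
ee_rot: [[0.988, -0.157, 0.011], [-0.157, -0.988, -0.001], [0.011, -0.001, -1.0]]
wrist_force: [0.2, 0.1, 0.6]
gripper_width: 0.994
time_s: 3.9
tcp_pos: [0.493, -0.1595, 0.0525]
ee_rot: [[0.988, -0.157, 0.005], [-0.157, -0.988, -0.001], [0.005, 0.0, -1.0]]
wrist_force: [-0.8, 0.1, -0.2]
gripper_width: 0.997
time_s: 4.03
tcp_pos: [0.4929, -0.1595, 0.0395]
ee_rot: [[0.988, -0.157, 0.004], [-0.157, -0.988, -0.001], [0.004, 0.0, -1.0]]
wrist_force: [-0.9, -0.7, 0.1]
gripper_width: 0.998
```

```bash
python3 -m inch '[{"jaw":0,"x":-0.07,"y":0,"z":-0.06,"ax":0,"ay":0.02,"az":0}]';python3 -m inch '[{"jaw":0,"x":0,"y":0,"z":-0.06,"ax":0,"ay":0,"az":0}]'
python3 - <<'E'
from h import *
cv2.imwrite("pics/w4.png",capture("wrist")[:,:,::-1]); cv2.imwrite("pics/s4.png",cv2.resize(capture("side")[300:440,220:420,::-1],None,fx=4,fy=4))
print(sense()["tcp_pos"])
E
```

```text
time_s: 4.15
tcp_pos: [0.4878, -0.1595, 0.0344]
ee_rot: [[0.988, -0.157, -0.002], [-0.157, -0.988, -0.001], [-0.002, 0.001, -1.0]]
wrist_force: [-0.6, 0.2, 0.2]
gripper_width: 1.0
time_s: 4.28
tcp_pos: [0.4872, -0.1595, 0.0301]
ee_rot: [[0.988, -0.157, -0.003], [-0.157, -0.988, -0.001], [-0.003, 0.001, -1.0]]
wrist_force: [0.5, 0.0, 0.3]
gripper_width: 1.004
[ 0.48730731 -0.15945889  0.03013959]
```

View pics/w4.png

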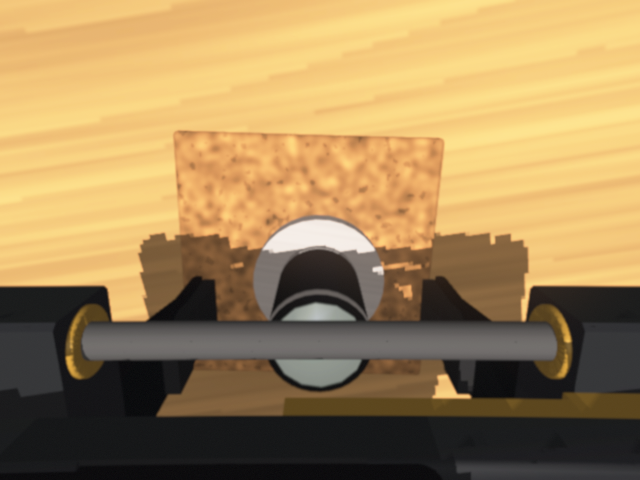

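View pics/s4.png

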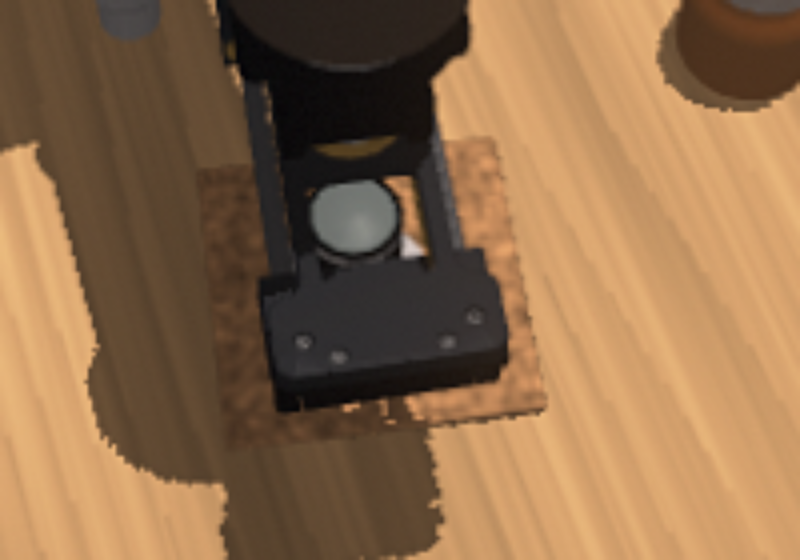

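The lens sits centred between the fingers (glass at (320,345) in the wrist view). Closing.

```bash
python3 -m inch '[{"jaw":255,"x":0.02,"y":0,"z":0.02,"ax":0,"ay":-0.02,"az":0},{"jaw":255,"x":0,"y":0,"z":0,"ax":0,"ay":0,"az":0},{"jaw":255,"x":0,"y":0,"z":0,"ax":0,"ay":0,"az":0},{"jaw":255,"x":0,"y":0,"z":0,"ax":0,"ay":0,"az":0}]';python3 -m inch '[{"jaw":255,"x":0,"y":0,"z":0,"ax":0,"ay":0,"az":0},{"jaw":255,"x":0,"y":0,"z":0,"ax":0,"ay":0,"az":0}]'
```

```text
time_s: 4.88
tcp_pos: [0.4894, -0.1595, 0.0323]
ee_rot: [[0.988, -0.157, 0.002], [-0.157, -0.988, -0.001], [0.002, 0.0, -1.0]]
wrist_force: [-0.8, 0.1, 0.4]
gripper_width: 0.631
time_s: 5.12
tcp_pos: [0.4895, -0.1595, 0.0324]
ee_rot: [[0.988, -0.157, 0.003], [-0.157, -0.988, -0.001], [0.003, 0.0, -1.0]]
wrist_force: [0.2, -0.5, -1.2]
gripper_width: 0.406
```

```bash
python3 -m inch '[{"jaw":255,"x":0,"y":0,"z":0,"ax":0,"ay":0,"az":0},{"jaw":255,"x":0,"y":0,"z":0.3,"ax":0,"ay":0,"az":0},{"jaw":255,"x":0,"y":0,"z":0.5,"ax":0,"ay":0,"az":0},{"jaw":255,"x":0,"y":0,"z":0.8,"ax":0,"ay":0,"az":0}]';python3 -m inch '[{"jaw":255,"x":0,"y":0,"z":0.8,"ax":0,"ay":0,"az":0},{"jaw":255,"x":0,"y":0,"z":0,"ax":0,"ay":0,"az":0}]'
python3 - <<'E'
from h import *
cv2.imwrite("pics/w5.png",capture("wrist")[:,:,::-1]); cv2.imwrite("pics/s5.png",capture("side")[...,::-1])
print(sense()["tcp_pos"],sense()["wrist_force"])
E
```

```text
time_s: 5.62
tcp_pos: [0.4844, -0.159, 0.1251]
ee_rot: [[0.987, -0.159, -0.012], [-0.159, -0.987, 0.001], [-0.012, 0.001, -1.0]]
wrist_force: [1.1, 0.6, -2.0]
gripper_width: 0.406
time_s: 5.88
tcp_pos: [0.4857, -0.1589, 0.1774]
ee_rot: [[0.987, -0.158, -0.006], [-0.158, -0.987, 0.001], [-0.006, 0.0, -1.0]]
wrist_force: [-0.3, 0.3, -2.0]
gripper_width: 0.407
[ 0.48268525 -0.1585009   0.17320155] [-0.73556016  0.20021126 -1.91701239]
```

View pics/w5.png

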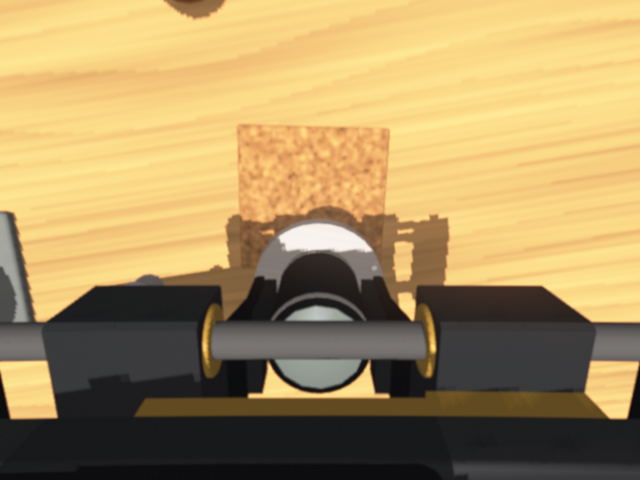

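View pics/s5.png

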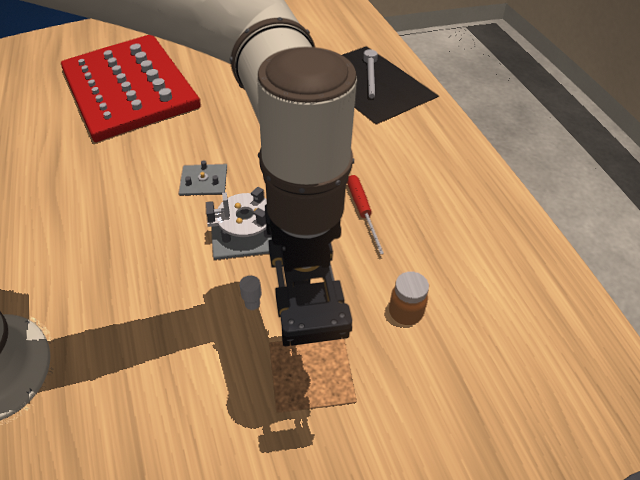

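Lens held (weight about 2 N, width 35.4 mm). Carrying it high to the stand.

```bash
python3 -m inch '[{"jaw":255,"x":0,"y":0.6,"z":0,"ax":0,"ay":0,"az":0},{"jaw":255,"x":0,"y":0.85,"z":0,"ax":0,"ay":0,"az":0},{"jaw":255,"x":0,"y":0.85,"z":0,"ax":0,"ay":0,"az":0},{"jaw":255,"x":0,"y":0.85,"z":0,"ax":0,"ay":0,"az":0},{"jaw":255,"x":0,"y":0.8,"z":0,"ax":0,"ay":0,"az":0},{"jaw":255,"x":0,"y":0.5,"z":0,"ax":0,"ay":0,"az":0},{"jaw":255,"x":0,"y":0.3,"z":0,"ax":0,"ay":0,"az":0},{"jaw":255,"x":0,"y":0,"z":0,"ax":0,"ay":0,"az":0}]'
```

```text
time_s: 6.98
tcp_pos: [0.4714, 0.132, 0.1564]
ee_rot: [[0.985, -0.165, -0.048], [-0.165, -0.986, -0.007], [-0.046, 0.015, -0.999]]
wrist_force: [0.5, -0.4, -1.9]
gripper_width: 0.406
```

```bash
python3 -m inch '[{"jaw":255,"x":0.13,"y":0.25,"z":0,"ax":0.04,"ay":-0.27,"az":0.04},{"jaw":255,"x":0,"y":0.2,"z":0,"ax":0,"ay":0,"az":0}]'; python3 -m inch '[{"jaw":255,"x":0,"y":0,"z":0,"ax":0,"ay":0,"az":0},{"jaw":255,"x":0,"y":0,"z":0,"ax":0,"ay":0,"az":0}]'
```

```text
time_s: 7.22
tcp_pos: [0.4782, 0.1568, 0.1546]
ee_rot: [[0.987, -0.161, -0.004], [-0.161, -0.987, -0.003], [-0.004, 0.003, -1.0]]
wrist_force: [0.0, 0.9, -2.3]
gripper_width: 0.405
time_s: 7.48
tcp_pos: [0.4778, 0.156, 0.1541]
ee_rot: [[0.987, -0.162, -0.007], [-0.162, -0.987, -0.004], [-0.006, 0.005, -1.0]]
wrist_force: [0.1, 0.3, -2.8]
gripper_width: 0.402
```

```bash
python3 -m inch '[{"jaw":255,"x":0.02,"y":0.05,"z":-0.2,"ax":0.02,"ay":-0.04,"az":0.03},{"jaw":255,"x":0,"y":0,"z":-0.2,"ax":0,"ay":0,"az":0}]'
python3 - <<'E'
from h import *
import pickle
s=sense();print(s["tcp_pos"],s["wrist_force"],s["ee_rot"]);W=camera_params("wrist");pickle.dump(W,open("w6.pkl","wb"));cv2.imwrite("pics/w6.png",capture("wrist")[:,:,::-1]); cv2.imwrite("pics/s6.png",cv2.resize(capture("side")[130:280,160:320,::-1],None,fx=4,fy=4,interpolation=cv2.INTER_CUBIC))
E
```

```text
time_s: 7.72
tcp_pos: [0.4798, 0.1584, 0.1304]
ee_rot: [[0.987, -0.159, 0.002], [-0.159, -0.987, 0.001], [0.002, -0.001, -1.0]]
wrist_force: [0.4, -0.3, -2.5]
gripper_width: 0.405
[0.47975828 0.15840463 0.13044312] [ 0.43282325 -0.26821066 -2.46363332] [[ 9.87350640e-01 -1.58539610e-01  1.97647269e-03]
 [-1.58541547e-01 -9.87351929e-01  8.64290543e-04]
 [ 1.81444984e-03 -1.16671086e-03 -9.99997673e-01]]
```

View pics/w6.png

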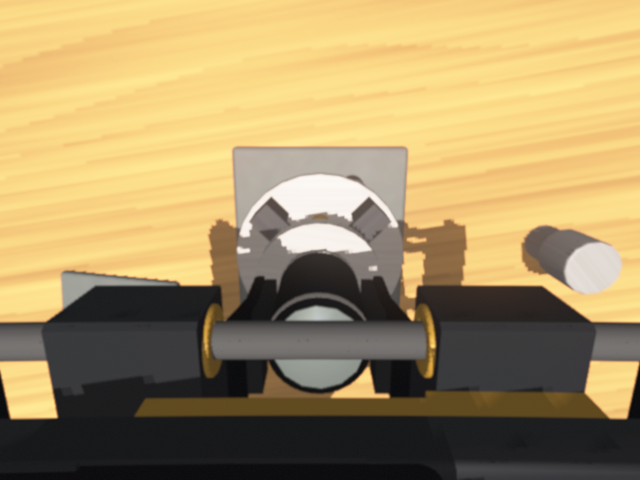

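View pics/s6.png

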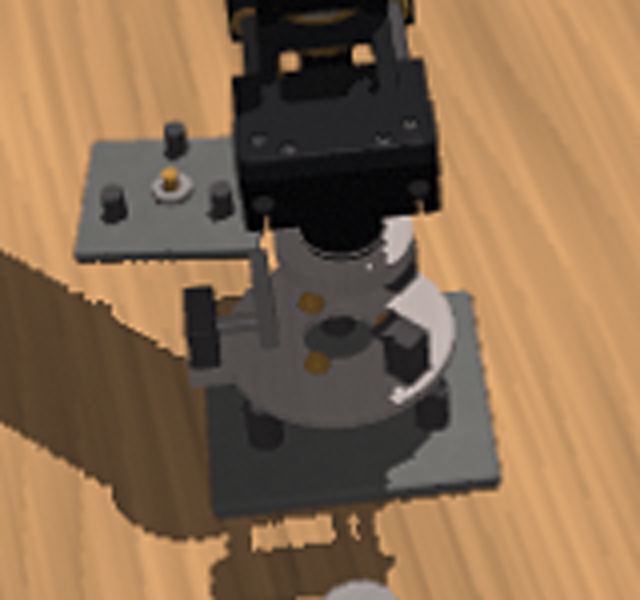

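The wrist view shows ring, posts (270/370) and lens all centred on column 320, so y is aligned. I'll lower to flange level between lips and jaw top, watching force.

```bash
python3 -m inch '[{"jaw":255,"x":0,"y":0,"z":-0.13,"ax":0,"ay":0,"az":0}]'; python3 -m inch '[{"jaw":255,"x":0,"y":0,"z":-0.13,"ax":0,"ay":0,"az":0}]';python3 -m inch '[{"jaw":255,"x":0,"y":0,"z":-0.07,"ax":0,"ay":0,"az":0}]'
```

```text
time_s: 7.95
tcp_pos: [0.4795, 0.158, 0.1219]
ee_rot: [[0.987, -0.159, 0.0], [-0.159, -0.987, -0.0], [0.0, 0.0, -1.0]]
wrist_force: [-0.1, -0.8, -1.9]
gripper_width: 0.408
time_s: 8.07
tcp_pos: [0.4794, 0.1579, 0.1137]
ee_rot: [[0.987, -0.159, 0.0], [-0.159, -0.987, -0.0], [0.0, 0.0, -1.0]]
wrist_force: [-0.4, 0.3, -2.1]
gripper_width: 0.408
time_s: 8.2
tcp_pos: [0.4793, 0.1577, 0.1089]
ee_rot: [[0.987, -0.159, -0.0], [-0.159, -0.987, -0.001], [-0.0, 0.001, -1.0]]
wrist_force: [-0.9, 0.7, -1.9]
gripper_width: 0.401
```

```bash
python3 -m inch '[{"jaw":255,"x":-0.05,"y":0.02,"z":0,"ax":0,"ay":0,"az":0}]'; python3 -m inch '[{"jaw":255,"x":-0.05,"y":0.02,"z":0,"ax":0,"ay":0,"az":0}]';python3 -m inch '[{"jaw":255,"x":-0.05,"y":0.01,"z":0,"ax":0,"ay":0,"az":0}]';python3 -m inch '[{"jaw":255,"x":-0.05,"y":0.01,"z":0,"ax":0,"ay":0,"az":0}]'
```

```text
time_s: 8.32
tcp_pos: [0.4762, 0.1588, 0.1085]
ee_rot: [[0.987, -0.159, -0.001], [-0.159, -0.987, -0.001], [-0.001, 0.001, -1.0]]
wrist_force: [-1.1, -0.4, -2.5]
gripper_width: 0.404
time_s: 8.45
tcp_pos: [0.4737, 0.1603, 0.1088]
ee_rot: [[0.987, -0.159, 0.001], [-0.159, -0.987, -0.001], [0.001, 0.001, -1.0]]
wrist_force: [2.8, -1.1, -2.0]
gripper_width: 0.41
time_s: 8.57
tcp_pos: [0.4715, 0.1613, 0.1094]
ee_rot: [[0.987, -0.158, 0.003], [-0.158, -0.987, -0.0], [0.003, -0.0, -1.0]]
wrist_force: [3.8, -1.7, -2.7]
gripper_width: 0.403
time_s: 8.7
tcp_pos: [0.4693, 0.1622, 0.1099]
ee_rot: [[0.987, -0.158, 0.006], [-0.158, -0.988, 0.001], [0.005, -0.002, -1.0]]
wrist_force: [4.9, -1.5, -3.2]
gripper_width: 0.407
```

```bash
python3 -m inch '[{"jaw":255,"x":-0.05,"y":-0.02,"z":-0.01,"ax":-0.01,"ay":0.04,"az":0}]'; python3 -m inch '[{"jaw":255,"x":-0.05,"y":-0.01,"z":-0.01,"ax":0,"ay":0.02,"az":0}]'; python3 -m inch '[{"jaw":255,"x":-0.02,"y":0,"z":-0.01,"ax":0,"ay":0.02,"az":0}]'
```

```text
time_s: 8.82
tcp_pos: [0.4675, 0.1621, 0.11]
ee_rot: [[0.988, -0.157, 0.002], [-0.157, -0.988, 0.001], [0.002, -0.002, -1.0]]
wrist_force: [5.4, 1.5, -2.9]
gripper_width: 0.407
time_s: 8.95
tcp_pos: [0.4657, 0.1623, 0.1101]
ee_rot: [[0.988, -0.157, 0.002], [-0.157, -0.988, 0.003], [0.001, -0.003, -1.0]]
wrist_force: [5.9, -0.4, -2.1]
gripper_width: 0.403
time_s: 9.07
tcp_pos: [0.4653, 0.1625, 0.11]
ee_rot: [[0.988, -0.156, 0.0], [-0.156, -0.988, 0.004], [-0.001, -0.004, -1.0]]
wrist_force: [5.5, -2.7, -3.2]
gripper_width: 0.405
```

```bash
python3 -m inch '[{"jaw":255,"x":-0.02,"y":-0.04,"z":-0.02,"ax":-0.02,"ay":0.01,"az":0}]'
python3 - <<'E'
from h import *
import pickle
s=sense();W=camera_params("wrist");pickle.dump(W,open("w7.pkl","wb"));cv2.imwrite("pics/w7.png",capture("wrist")[:,:,::-1]); cv2.imwrite("pics/s7.png",cv2.resize(capture("side")[130:280,160:320,::-1],None,fx=4,fy=4,interpolation=cv2.INTER_CUBIC))
s=sense();print(s["tcp_pos"],s["wrist_force"])
E
```

```text
time_s: 9.2
tcp_pos: [0.466, 0.1614, 0.1099]
ee_rot: [[0.988, -0.155, 0.003], [-0.155, -0.988, 0.003], [0.002, -0.003, -1.0]]
wrist_force: [6.4, 1.0, -2.3]
gripper_width: 0.401
[0.46585747 0.16123323 0.10982172] [ 5.08501188  0.29966557 -1.48671511]
```

View pics/w7.png

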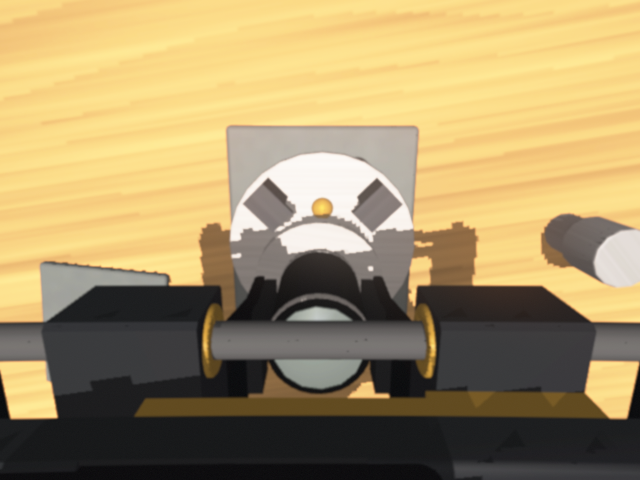

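View pics/s7.png

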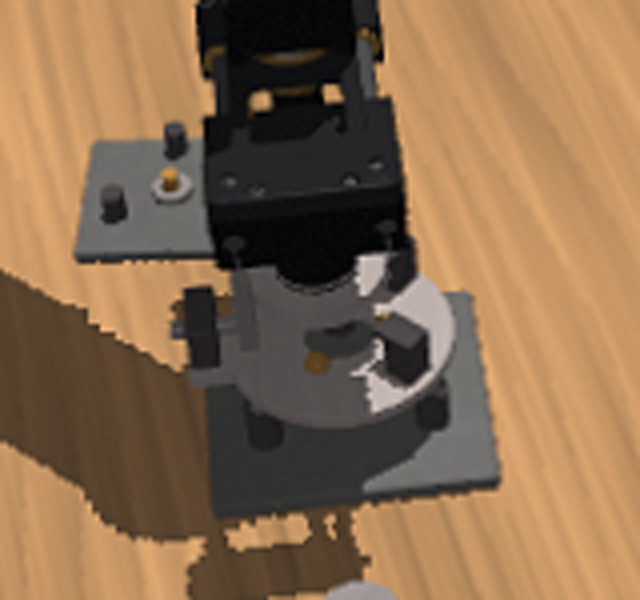

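Run:
```python
from h import *
import pickle
W=pickle.load(open("w7.pkl","rb"))
A=np.array([.4712,.1600]);xs=np.array([.9875,-.158]);ys=np.array([.158,.9875])
for n,uv,z in [("flange front",(320,221),.0935),("flangefront2",(320,223),.0935),("pad0",(322,208),.053),("foot front",(322,127),.01)]:
    q=plane(W,uv,z)[:2]-A; print(n,q@xs*1e3,q@ys*1e3)
i=cv2.imread("pics/w7.png");cv2.imwrite("pics/w7c.png",cv2.resize(i[140:300,220:430],None,fx=3.7,fy=3.7,interpolation=cv2.INTER_CUBIC))
```

```text
flange front 24.767942725394153 0.38582740427781553
flangefront2 23.85692018849306 0.38280979945461246
pad0 22.288580528457537 -0.6903213387344767
foot front 63.80401429573764 -0.6850157487472306
```

View pics/w7c.png

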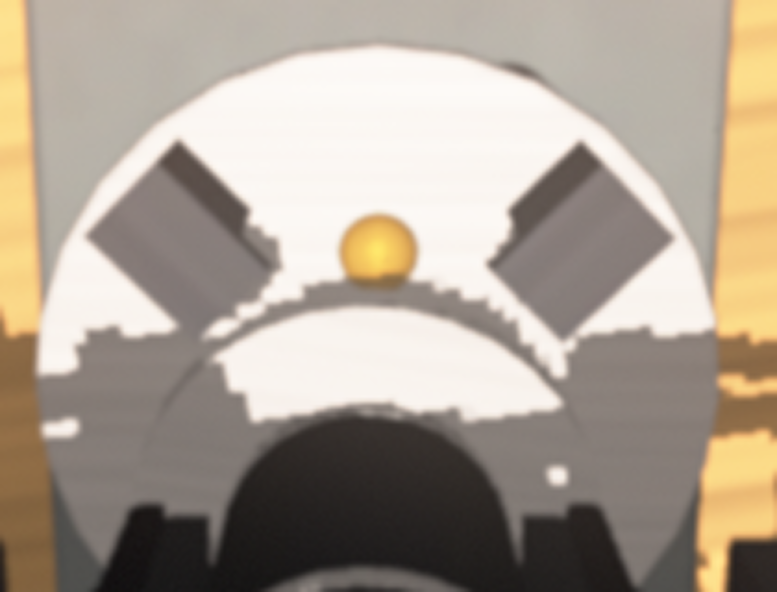

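The wrist crop shows the flange front at x_s ≈ -5.9+30 mm. Pad_0 and the foot put the mount about 1.1 mm further to -y. I'll correct both before going down.

```bash
python3 -m inch '[{"jaw":255,"x":-0.05,"y":-0.03,"z":-0.03,"ax":-0.02,"ay":0.03,"az":-0.02}]'; python3 -m inch '[{"jaw":255,"x":-0.02,"y":0,"z":-0.05,"ax":0,"ay":0.01,"az":0}]'
```

```text
time_s: 9.43
tcp_pos: [0.465, 0.1608, 0.1093]
ee_rot: [[0.987, -0.158, 0.002], [-0.158, -0.987, 0.002], [0.002, -0.002, -1.0]]
wrist_force: [5.9, 0.4, -0.8]
gripper_width: 0.406
time_s: 9.55
tcp_pos: [0.4655, 0.1615, 0.1076]
ee_rot: [[0.988, -0.157, 0.004], [-0.157, -0.988, 0.003], [0.004, -0.004, -1.0]]
wrist_force: [5.3, -1.8, -1.0]
gripper_width: 0.403
```

```bash
python3 -m inch '[{"jaw":255,"x":-0.05,"y":-0.04,"z":-0.06,"ax":-0.03,"ay":0.03,"az":0}]'; python3 -m inch '[{"jaw":255,"x":-0.04,"y":-0.02,"z":-0.06,"ax":-0.01,"ay":0.02,"az":0}]'
```

```text
time_s: 9.68
tcp_pos: [0.4647, 0.1604, 0.1054]
ee_rot: [[0.988, -0.157, 0.004], [-0.157, -0.988, 0.001], [0.004, -0.002, -1.0]]
wrist_force: [6.2, 0.6, 0.0]
gripper_width: 0.408
time_s: 9.8
tcp_pos: [0.4643, 0.1602, 0.1031]
ee_rot: [[0.988, -0.156, 0.005], [-0.156, -0.988, 0.001], [0.005, -0.002, -1.0]]
wrist_force: [5.8, -0.2, -0.2]
gripper_width: 0.409
```

```bash
python3 -m inch '[{"jaw":255,"x":-0.03,"y":-0.02,"z":-0.06,"ax":-0.01,"ay":0.05,"az":-0.01}]'; python3 -m inch '[{"jaw":255,"x":-0.03,"y":-0.02,"z":-0.06,"ax":-0.01,"ay":0.03,"az":-0.01}]'; python3 -m inch '[{"jaw":255,"x":-0.03,"y":-0.02,"z":-0.06,"ax":-0.01,"ay":0.03,"az":-0.01}]'
```

```text
time_s: 9.93
tcp_pos: [0.4645, 0.16, 0.1008]
ee_rot: [[0.988, -0.156, 0.001], [-0.156, -0.988, 0.002], [0.001, -0.002, -1.0]]
wrist_force: [5.8, -1.1, 0.9]
gripper_width: 0.404
time_s: 10.05
tcp_pos: [0.4648, 0.1598, 0.0985]
ee_rot: [[0.988, -0.157, 0.0], [-0.157, -0.988, 0.002], [-0.0, -0.002, -1.0]]
wrist_force: [5.5, -0.4, 0.5]
gripper_width: 0.406
time_s: 10.18
tcp_pos: [0.465, 0.1597, 0.0961]
ee_rot: [[0.987, -0.158, -0.001], [-0.158, -0.987, 0.003], [-0.001, -0.002, -1.0]]
wrist_force: [5.2, -0.3, -0.0]
gripper_width: 0.409
```

```bash
python3 -m inch '[{"jaw":255,"x":-0.04,"y":-0.01,"z":-0.03,"ax":-0.01,"ay":0.02,"az":0}]'
python3 - <<'E'
from h import *
import pickle
W=camera_params("wrist");pickle.dump(W,open("w8.pkl","wb"));i=capture("wrist")[:,:,::-1];cv2.imwrite("pics/w8.png",i);cv2.imwrite("pics/w8c.png",cv2.resize(i[120:300,220:430],None,fx=3.3,fy=3.3,interpolation=cv2.INTER_CUBIC))
s=sense();print(s["tcp_pos"],s["wrist_force"])
E
```

```text
time_s: 10.3
tcp_pos: [0.4645, 0.1598, 0.0955]
ee_rot: [[0.988, -0.157, -0.0], [-0.157, -0.988, 0.002], [-0.001, -0.002, -1.0]]
wrist_force: [4.8, -1.7, -0.2]
gripper_width: 0.406
[0.46437723 0.15983056 0.09545235] [ 5.58442428 -1.12398619 -0.40166838]
```

View pics/w8c.png

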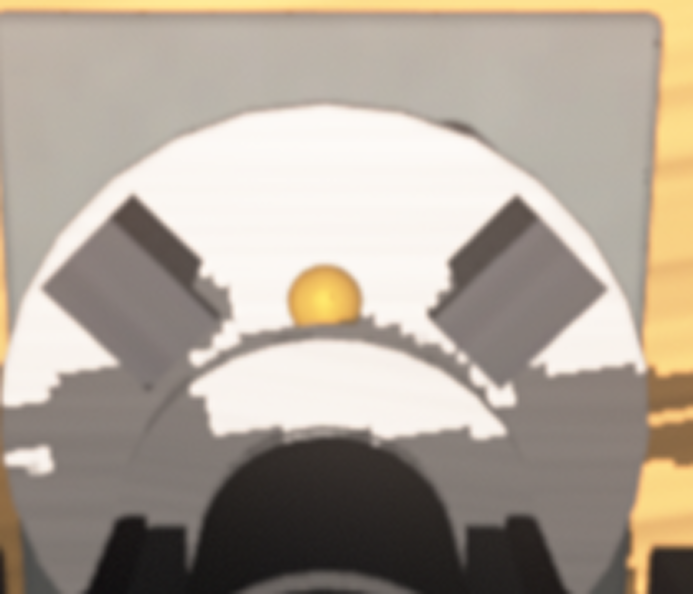

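Centred now, with a visible gap between the flange rim and both lips. Continuing down.

```bash
python3 -m inch '[{"jaw":255,"x":-0.03,"y":-0.01,"z":-0.06,"ax":-0.01,"ay":0.02,"az":0}]'; python3 -m inch '[{"jaw":255,"x":-0.03,"y":-0.01,"z":-0.06,"ax":-0.01,"ay":0.02,"az":0}]'; python3 -m inch '[{"jaw":255,"x":-0.03,"y":-0.01,"z":-0.05,"ax":-0.01,"ay":0.02,"az":0}]'; python3 -m inch '[{"jaw":255,"x":-0.03,"y":-0.01,"z":-0.05,"ax":-0.01,"ay":0.02,"az":0}]'
```

```text
time_s: 10.48
tcp_pos: [0.4647, 0.1602, 0.0933]
ee_rot: [[0.988, -0.156, 0.001], [-0.156, -0.988, 0.003], [0.0, -0.003, -1.0]]
wrist_force: [5.7, -1.0, -0.0]
gripper_width: 0.408
time_s: 10.6
tcp_pos: [0.4648, 0.1605, 0.0909]
ee_rot: [[0.988, -0.155, 0.002], [-0.155, -0.988, 0.003], [0.001, -0.003, -1.0]]
wrist_force: [5.5, -0.2, 0.3]
gripper_width: 0.404
time_s: 10.72
tcp_pos: [0.465, 0.1608, 0.0892]
ee_rot: [[0.988, -0.154, 0.002], [-0.154, -0.988, 0.003], [0.002, -0.003, -1.0]]
wrist_force: [4.7, -1.3, 0.4]
gripper_width: 0.408
time_s: 10.85
tcp_pos: [0.4651, 0.1611, 0.0874]
ee_rot: [[0.988, -0.153, 0.003], [-0.153, -0.988, 0.003], [0.003, -0.004, -1.0]]
wrist_force: [6.1, -1.1, -0.3]
gripper_width: 0.403
```

```bash
python3 -m inch '[{"jaw":255,"x":-0.04,"y":-0.03,"z":-0.05,"ax":-0.02,"ay":0.03,"az":-0.03}]'; python3 -m inch '[{"jaw":255,"x":-0.03,"y":-0.02,"z":-0.04,"ax":-0.01,"ay":0.03,"az":-0.01}]'; python3 -m inch '[{"jaw":255,"x":-0.03,"y":-0.015,"z":-0.04,"ax":-0.01,"ay":0.03,"az":-0.01}]'
```

```text
time_s: 10.98
tcp_pos: [0.4648, 0.1605, 0.0857]
ee_rot: [[0.987, -0.158, 0.003], [-0.158, -0.987, 0.002], [0.002, -0.002, -1.0]]
wrist_force: [5.8, 0.3, -0.4]
gripper_width: 0.405
time_s: 11.1
tcp_pos: [0.465, 0.1603, 0.0845]
ee_rot: [[0.987, -0.159, 0.002], [-0.159, -0.987, 0.002], [0.001, -0.003, -1.0]]
wrist_force: [5.7, -0.7, 0.0]
gripper_width: 0.407
time_s: 11.22
tcp_pos: [0.4652, 0.1604, 0.0835]
ee_rot: [[0.987, -0.159, 0.001], [-0.159, -0.987, 0.003], [0.0, -0.003, -1.0]]
wrist_force: [3.4, -1.3, 4.2]
gripper_width: 0.408
```

```bash
python3 -m inch '[{"jaw":255,"x":-0.03,"y":-0.015,"z":-0.02,"ax":-0.01,"ay":0.02,"az":-0.01}]'
python3 - <<'E'
from h import *
import pickle
i=capture("wrist")[:,:,::-1];cv2.imwrite("pics/w9c.png",cv2.resize(i[120:300,220:430],None,fx=3.3,fy=3.3,interpolation=cv2.INTER_CUBIC));cv2.imwrite("pics/s9.png",cv2.resize(capture("side")[130:280,160:320,::-1],None,fx=4,fy=4,interpolation=cv2.INTER_CUBIC))
s=sense();print(s["tcp_pos"],s["wrist_force"])
E
```

```text
time_s: 11.35
tcp_pos: [0.4652, 0.1603, 0.0836]
ee_rot: [[0.987, -0.16, 0.001], [-0.16, -0.987, 0.003], [0.0, -0.003, -1.0]]
wrist_force: [5.2, -1.1, 2.0]
gripper_width: 0.403
[0.46514699 0.16033457 0.0835524 ] [ 5.03185359 -0.59959454  2.37762416]
```

View pics/w9c.png

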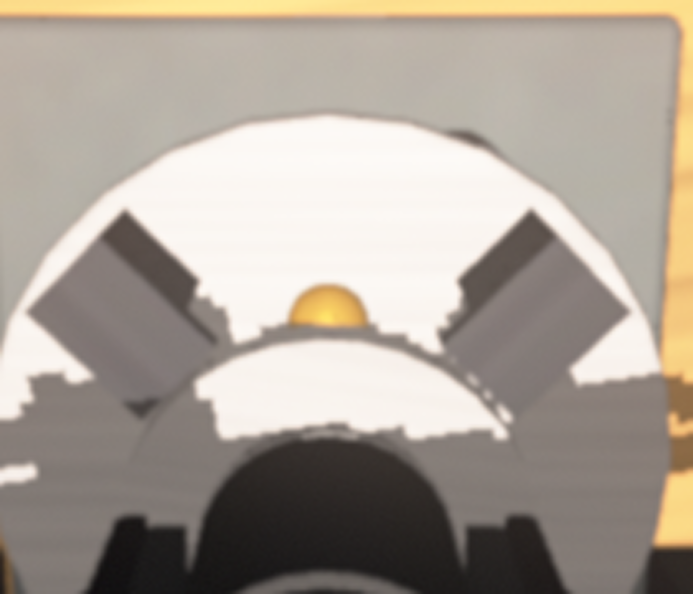

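View pics/s9.png

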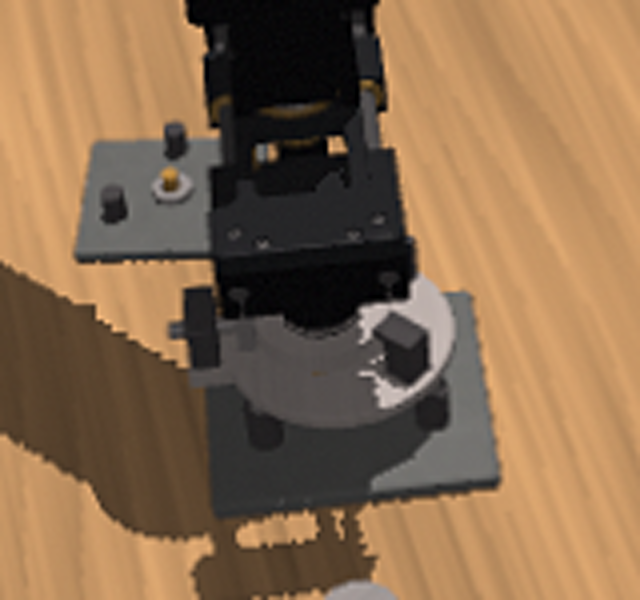

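Contact at TCP z 0.0836, so underside and pad tops are about 0.057. That fits the ball centres I triangulated (about 0.053) plus a radius of about 4–5 mm. I'll lift slightly and let it come forward under the lips.

```bash
python3 -m inch '[{"jaw":255,"x":-0.03,"y":-0.015,"z":0.025,"ax":-0.01,"ay":0.02,"az":0}]'; python3 -m inch '[{"jaw":255,"x":-0.005,"y":-0.02,"z":0,"ax":-0.01,"ay":0.02,"az":0}]'; python3 -m inch '[{"jaw":255,"x":0,"y":-0.02,"z":0,"ax":-0.01,"ay":0.02,"az":0}]'
```

```text
time_s: 11.58
tcp_pos: [0.4642, 0.16, 0.0853]
ee_rot: [[0.987, -0.16, -0.001], [-0.16, -0.987, 0.002], [-0.001, -0.002, -1.0]]
wrist_force: [5.1, -0.4, -4.4]
gripper_width: 0.407
time_s: 11.7
tcp_pos: [0.4649, 0.1596, 0.0856]
ee_rot: [[0.987, -0.16, -0.002], [-0.16, -0.987, 0.002], [-0.002, -0.002, -1.0]]
wrist_force: [5.3, -0.6, -3.8]
gripper_width: 0.405
time_s: 11.82
tcp_pos: [0.4658, 0.1592, 0.0858]
ee_rot: [[0.987, -0.16, -0.003], [-0.16, -0.987, 0.003], [-0.003, -0.002, -1.0]]
wrist_force: [4.3, 0.2, -3.7]
gripper_width: 0.404
```

```bash
python3 -m inch '[{"jaw":255,"x":0.01,"y":0.0,"z":-0.02,"ax":-0.02,"ay":0,"az":0}]'; python3 -m inch '[{"jaw":255,"x":0.01,"y":-0.01,"z":-0.01,"ax":-0.02,"ay":0,"az":0}]'; python3 -m inch '[{"jaw":255,"x":0.01,"y":-0.01,"z":0,"ax":-0.01,"ay":0,"az":0}]'
```

```text
time_s: 11.95
tcp_pos: [0.4671, 0.1595, 0.085]
ee_rot: [[0.987, -0.16, -0.002], [-0.16, -0.987, -0.0], [-0.001, 0.001, -1.0]]
wrist_force: [4.5, -1.1, -0.2]
gripper_width: 0.401
time_s: 12.08
tcp_pos: [0.4683, 0.1593, 0.0847]
ee_rot: [[0.987, -0.16, -0.0], [-0.16, -0.987, -0.003], [0.0, 0.003, -1.0]]
wrist_force: [4.2, 0.0, -0.3]
gripper_width: 0.408
time_s: 12.2
tcp_pos: [0.4691, 0.159, 0.0848]
ee_rot: [[0.987, -0.16, 0.0], [-0.16, -0.987, -0.004], [0.001, 0.004, -1.0]]
wrist_force: [3.7, 1.3, -2.0]
gripper_width: 0.405
```

```bash
python3 -m inch '[{"jaw":255,"x":0.01,"y":0.01,"z":0,"ax":0.02,"ay":0,"az":0}]'; python3 -m inch '[{"jaw":255,"x":0.01,"y":0,"z":0,"ax":0,"ay":0,"az":0}]'; python3 -m inch '[{"jaw":255,"x":0.01,"y":0,"z":-0.01,"ax":0,"ay":0,"az":0}]'
```

```text
time_s: 12.32
tcp_pos: [0.4692, 0.1592, 0.0846]
ee_rot: [[0.987, -0.16, -0.001], [-0.16, -0.987, -0.002], [-0.001, 0.002, -1.0]]
wrist_force: [2.8, -2.2, -1.8]
gripper_width: 0.404
time_s: 12.45
tcp_pos: [0.4696, 0.1591, 0.0846]
ee_rot: [[0.987, -0.16, -0.001], [-0.16, -0.987, -0.002], [-0.001, 0.002, -1.0]]
wrist_force: [3.4, -0.8, -1.2]
gripper_width: 0.407
time_s: 12.58
tcp_pos: [0.4701, 0.159, 0.084]
ee_rot: [[0.987, -0.16, -0.002], [-0.16, -0.987, -0.002], [-0.001, 0.002, -1.0]]
wrist_force: [4.1, -0.8, -0.2]
gripper_width: 0.406
```

```bash
python3 -m inch '[{"jaw":255,"x":0.02,"y":0,"z":0.005,"ax":0.01,"ay":-0.01,"az":0}]'; python3 -m inch '[{"jaw":255,"x":0.02,"y":0,"z":0,"ax":0,"ay":0,"az":0}]'; python3 -m inch '[{"jaw":255,"x":0.02,"y":0,"z":0,"ax":0,"ay":0,"az":0}]'
```

```text
time_s: 12.7
tcp_pos: [0.471, 0.1588, 0.084]
ee_rot: [[0.987, -0.16, -0.001], [-0.16, -0.987, -0.0], [-0.001, 0.0, -1.0]]
wrist_force: [4.2, -0.1, -2.3]
gripper_width: 0.41
time_s: 12.82
tcp_pos: [0.4719, 0.1587, 0.0838]
ee_rot: [[0.987, -0.161, -0.001], [-0.161, -0.987, -0.001], [-0.001, 0.001, -1.0]]
wrist_force: [2.6, -0.5, 0.1]
gripper_width: 0.406
time_s: 12.95
tcp_pos: [0.4724, 0.1586, 0.0837]
ee_rot: [[0.987, -0.161, -0.003], [-0.161, -0.987, -0.001], [-0.003, 0.001, -1.0]]
wrist_force: [-0.9, 1.4, 0.7]
gripper_width: 0.408
```

Fx fell from about +3 to -1 at x 0.472, so the noses are reached. I'll make sure of the contact, then look.

```bash
python3 -m inch '[{"jaw":255,"x":0.02,"y":0,"z":0,"ax":0,"ay":-0.02,"az":0}]';python3 -m inch '[{"jaw":255,"x":0.02,"y":0,"z":0,"ax":0,"ay":-0.02,"az":0}]'
python3 - <<'E'
from h import *
import pickle
i=capture("wrist")[:,:,::-1];cv2.imwrite("pics/w10c.png",cv2.resize(i[120:300,220:430],None,fx=3.3,fy=3.3,interpolation=cv2.INTER_CUBIC));cv2.imwrite("pics/s10.png",cv2.resize(capture("side")[130:280,160:320,::-1],None,fx=4,fy=4,interpolation=cv2.INTER_CUBIC))
s=sense();print(s["tcp_pos"],s["wrist_force"],s["moment"])
E
```

```text
time_s: 13.08
tcp_pos: [0.4726, 0.1586, 0.0836]
ee_rot: [[0.987, -0.162, -0.002], [-0.162, -0.987, -0.001], [-0.001, 0.001, -1.0]]
wrist_force: [-2.7, 4.1, 3.4]
gripper_width: 0.404
time_s: 13.2
tcp_pos: [0.4727, 0.1586, 0.0836]
ee_rot: [[0.987, -0.162, -0.0], [-0.162, -0.987, -0.002], [0.0, 0.001, -1.0]]
wrist_force: [-4.4, 3.5, 4.9]
gripper_width: 0.405
[0.4727653  0.15854482 0.08355736] [-4.32469569  2.89755133  4.27113164] [ 1.00288438  1.35525041 -0.00251181]
```

View pics/w10c.png

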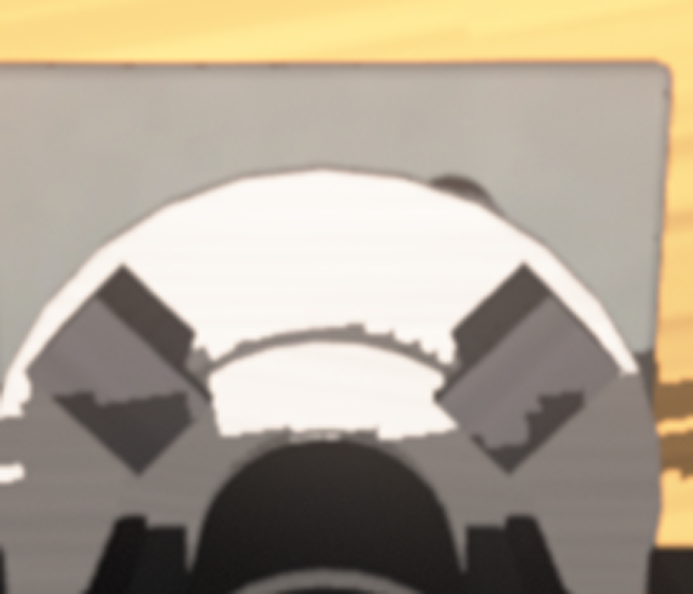

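View pics/s10.png

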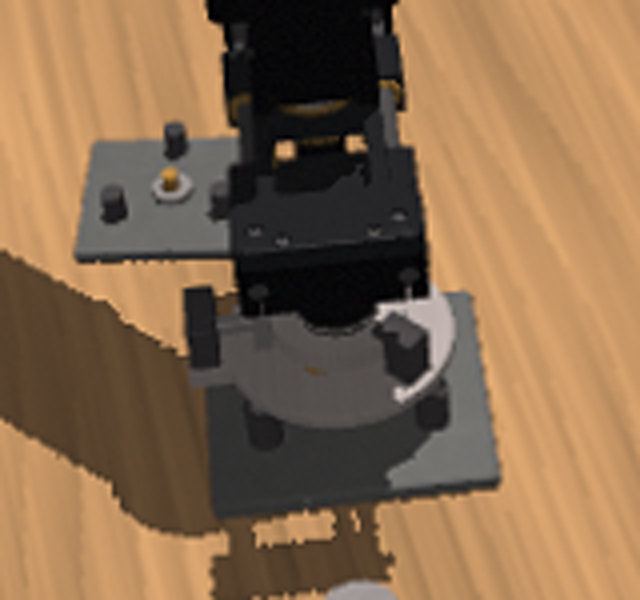

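Contact is with the right nose first (Fy +3 to +4), so I'll shift +y to share it between both noses.

```bash
python3 -m inch '[{"jaw":255,"x":-0.005,"y":0.025,"z":0,"ax":0,"ay":0,"az":-0.01}]';python3 -m inch '[{"jaw":255,"x":0,"y":0.015,"z":0,"ax":0,"ay":0,"az":0}]'
```

```text
time_s: 13.42
tcp_pos: [0.4723, 0.1592, 0.0835]
ee_rot: [[0.987, -0.163, -0.0], [-0.163, -0.987, -0.004], [0.0, 0.004, -1.0]]
wrist_force: [2.8, -5.0, 0.0]
gripper_width: 0.405
time_s: 13.55
tcp_pos: [0.4724, 0.1592, 0.0836]
ee_rot: [[0.987, -0.163, -0.001], [-0.163, -0.987, -0.005], [0.0, 0.005, -1.0]]
wrist_force: [1.1, -3.2, 1.5]
gripper_width: 0.403
```

```bash
python3 -m inch '[{"jaw":255,"x":0.005,"y":-0.008,"z":0,"ax":0.03,"ay":0,"az":0.01}]';python3 -m inch '[{"jaw":255,"x":0.005,"y":0,"z":-0.02,"ax":0.01,"ay":0,"az":0.0}]'
```

```text
time_s: 13.68
tcp_pos: [0.4726, 0.1589, 0.0835]
ee_rot: [[0.987, -0.161, -0.001], [-0.161, -0.987, 0.001], [-0.001, -0.001, -1.0]]
wrist_force: [-3.1, 2.5, 3.3]
gripper_width: 0.407
time_s: 13.8
tcp_pos: [0.4728, 0.1589, 0.0833]
ee_rot: [[0.987, -0.161, -0.001], [-0.161, -0.987, 0.003], [-0.002, -0.002, -1.0]]
wrist_force: [-5.5, -1.0, 16.0]
gripper_width: 0.405
```

```bash
python3 -m inch '[{"jaw":255,"x":-0.005,"y":0,"z":-0.012,"ax":-0.01,"ay":-0.01,"az":0}]';python3 -c "
from station import *
s=sense();print(s['moment'],s['wrist_force'])"; python3 -m inch '[{"jaw":255,"x":-0.005,"y":0,"z":-0.012,"ax":0,"ay":0,"az":0.0}]';python3 -c "
from station import *
s=sense();print(s['moment'],s['wrist_force'])"
```

```text
time_s: 13.92
tcp_pos: [0.4726, 0.159, 0.0834]
ee_rot: [[0.987, -0.161, 0.001], [-0.161, -0.987, 0.001], [0.001, -0.001, -1.0]]
wrist_force: [-2.3, -1.4, 5.9]
gripper_width: 0.409
[-0.34328773  0.45301615 -0.00779769] [-2.25464205 -1.36524485  5.91516918]
time_s: 14.05
tcp_pos: [0.4726, 0.159, 0.0834]
ee_rot: [[0.987, -0.161, 0.002], [-0.161, -0.987, 0.001], [0.002, -0.002, -1.0]]
wrist_force: [-0.7, -1.8, 6.1]
gripper_width: 0.408
[-0.46451298  0.3259386  -0.02618005] [-0.74101277 -1.81301579  6.14189606]
```

```bash
python3 -m inch '[{"jaw":255,"x":-0.005,"y":0,"z":-0.016,"ax":-0.01,"ay":0.02,"az":0},{"jaw":255,"x":-0.005,"y":0,"z":-0.016,"ax":0,"ay":0,"az":0}]'; python3 -m inch '[{"jaw":255,"x":-0.005,"y":0.003,"z":-0.016,"ax":0,"ay":-0.02,"az":0.0}]';python3 -c "
from station import *
s=sense();print(s['moment'],s['wrist_force'])"
```

```text
time_s: 14.3
tcp_pos: [0.4726, 0.159, 0.0834]
ee_rot: [[0.987, -0.16, -0.0], [-0.16, -0.987, -0.0], [-0.0, 0.0, -1.0]]
wrist_force: [-2.1, -0.7, 7.9]
gripper_width: 0.404
time_s: 14.42
tcp_pos: [0.4726, 0.159, 0.0834]
ee_rot: [[0.987, -0.16, 0.004], [-0.16, -0.987, -0.0], [0.004, -0.0, -1.0]]
wrist_force: [-1.3, -1.6, 8.1]
gripper_width: 0.407
[-0.73564713  0.6349498  -0.11384604] [-1.2870332  -1.57693504  8.07388123]
```

Net push is about 10 N and the pose is rigid. Releasing.

```bash
python3 -m inch '[{"jaw":100,"x":0,"y":0,"z":0.004,"ax":0,"ay":0,"az":0},{"jaw":100,"x":0,"y":0,"z":0,"ax":0,"ay":0,"az":0},{"jaw":100,"x":0,"y":0,"z":0,"ax":0,"ay":0,"az":0},{"jaw":100,"x":0,"y":0,"z":0,"ax":0,"ay":0,"az":0}]'
python3 - <<'E'
from h import *
i=capture("wrist")[:,:,::-1];cv2.imwrite("pics/w11c.png",cv2.resize(i[120:400,180:460],None,fx=2.1,fy=2.1,interpolation=cv2.INTER_CUBIC));cv2.imwrite("pics/s11.png",cv2.resize(capture("side")[130:280,160:320,::-1],None,fx=4,fy=4,interpolation=cv2.INTER_CUBIC))
E
```

```text
time_s: 14.92
tcp_pos: [0.4725, 0.1594, 0.0828]
ee_rot: [[0.987, -0.161, 0.003], [-0.161, -0.987, 0.001], [0.003, -0.002, -1.0]]
wrist_force: [-0.6, 0.2, -1.4]
gripper_width: 0.605
```

View pics/w11c.png

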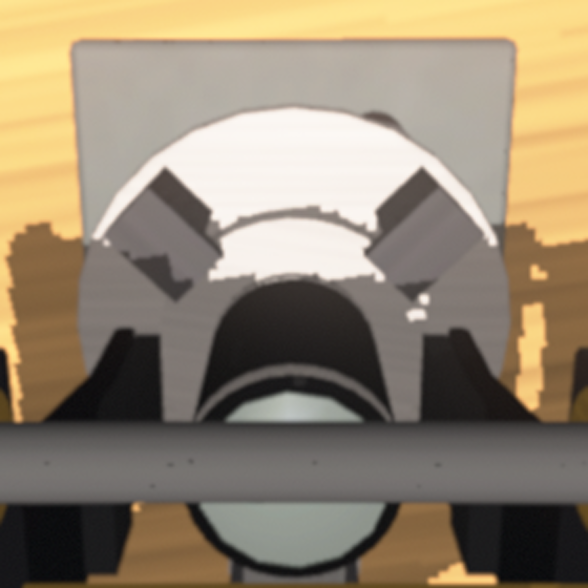

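View pics/s11.png

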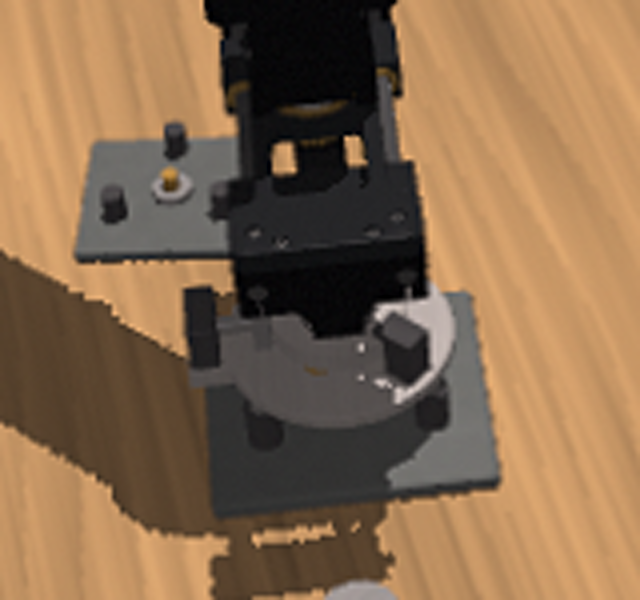

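Released; lens upright and symmetric under both lips. To make sure it bears on all three pads, I'll go up, close the fingers and press gently on the top centre.

```bash
python3 -m inch '[{"jaw":100,"x":0,"y":0,"z":0.2,"ax":0,"ay":0,"az":0},{"jaw":100,"x":0,"y":0,"z":0.4,"ax":0,"ay":0,"az":0},{"jaw":100,"x":0,"y":0,"z":0.5,"ax":0,"ay":0,"az":0},{"jaw":255,"x":0,"y":0,"z":0.2,"ax":0,"ay":0,"az":0},{"jaw":255,"x":0,"y":0,"z":0,"ax":0,"ay":0,"az":0},{"jaw":255,"x":0,"y":0,"z":0,"ax":0,"ay":0,"az":0}]'
python3 - <<'E'
from h import *
i=capture("wrist")[:,:,::-1];cv2.imwrite("pics/w12.png",i);cv2.imwrite("pics/s12.png",cv2.resize(capture("side")[130:280,160:320,::-1],None,fx=4,fy=4,interpolation=cv2.INTER_CUBIC))
s=sense();print(s["tcp_pos"],s["wrist_force"])
E
```

```text
time_s: 15.78
tcp_pos: [0.4719, 0.159, 0.1643]
ee_rot: [[0.987, -0.161, 0.003], [-0.161, -0.987, 0.001], [0.003, -0.002, -1.0]]
wrist_force: [0.4, -1.3, -0.8]
gripper_width: 0.352
[0.47188317 0.15896513 0.16411252] [-0.67398812  0.09691563 -0.83089111]
```

View pics/w12.png

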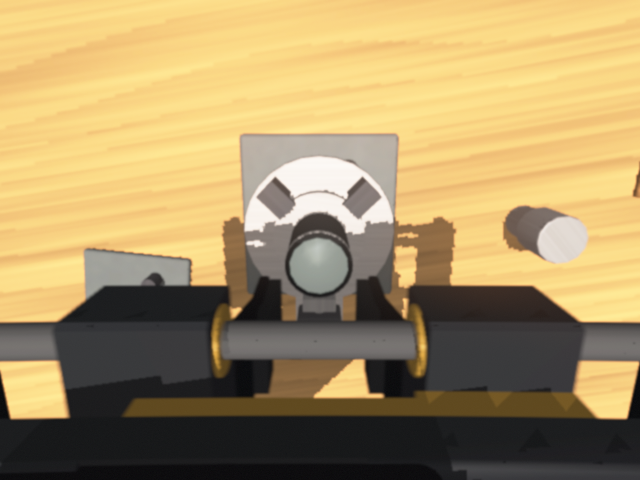

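View pics/s12.png

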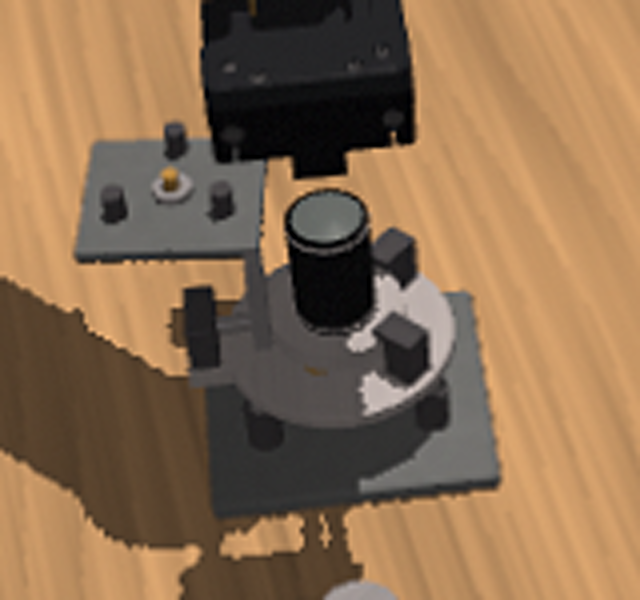

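The lens stands upright against the posts with the jaw behind it. Checking its position and height before pressing.

Run:
```python
from h import *
W=camera_params("wrist");S=camera_params("side")
A=np.array([.4711,.1593]);xs=np.array([.9875,-.158]);ys=np.array([.158,.9875])
g=(319,265); sg=((327+.5)/4-.5+160,(216+.5)/4-.5+130)
X,r=tri((W,g),(S,sg));print("glass",X,r,plane(W,g,.121))
d=plane(W,g,.121)[:2]-A;print(d@xs*1e3,d@ys*1e3)
```

```text
glass [0.47249536 0.15896969 0.12237172] [np.float64(0.0001437533972880027), np.float64(0.00014375339728800804)] [0.47187796 0.15911338 0.121     ]
0.7977257035845414 -0.061364973681525804
```

```bash
python3 -m inch '[{"jaw":255,"x":0,"y":0,"z":0,"ax":0,"ay":0.03,"az":0},{"jaw":255,"x":0,"y":0,"z":0,"ax":0,"ay":0,"az":0},{"jaw":255,"x":0,"y":0,"z":0,"ax":0,"ay":0,"az":0},{"jaw":255,"x":0,"y":0,"z":-0.2,"ax":0,"ay":0,"az":0},{"jaw":255,"x":0,"y":0,"z":-0.2,"ax":0,"ay":0,"az":0}]'; python3 -m inch '[{"jaw":255,"x":0,"y":0,"z":-0.1,"ax":0,"ay":0,"az":0}]'
```

```text
time_s: 16.5
tcp_pos: [0.4715, 0.1588, 0.1376]
ee_rot: [[0.987, -0.161, -0.005], [-0.161, -0.987, -0.0], [-0.005, 0.001, -1.0]]
wrist_force: [-0.4, 0.2, 0.1]
gripper_width: 0.005
time_s: 16.62
tcp_pos: [0.471, 0.1584, 0.1302]
ee_rot: [[0.987, -0.161, -0.007], [-0.161, -0.987, -0.001], [-0.006, 0.003, -1.0]]
wrist_force: [0.3, 0.4, -0.3]
gripper_width: 0.009
```

```bash
python3 -m inch '[{"jaw":255,"x":0.015,"y":0.01,"z":-0.05,"ax":0.01,"ay":-0.03,"az":0}]'; python3 -m inch '[{"jaw":255,"x":0,"y":0,"z":-0.04,"ax":0,"ay":0,"az":0}]';python3 -m inch '[{"jaw":255,"x":0,"y":0,"z":-0.03,"ax":0,"ay":0,"az":0}]'
```

```text
time_s: 16.75
tcp_pos: [0.4717, 0.1589, 0.1264]
ee_rot: [[0.987, -0.161, -0.002], [-0.161, -0.987, -0.0], [-0.002, 0.001, -1.0]]
wrist_force: [-0.6, 0.5, -0.1]
gripper_width: 0.006
time_s: 16.88
tcp_pos: [0.4717, 0.1589, 0.1238]
ee_rot: [[0.987, -0.161, -0.002], [-0.161, -0.987, -0.0], [-0.002, 0.001, -1.0]]
wrist_force: [0.4, -0.3, -1.2]
gripper_width: 0.004
time_s: 17.0
tcp_pos: [0.4718, 0.159, 0.122]
ee_rot: [[0.987, -0.161, -0.002], [-0.161, -0.987, -0.0], [-0.002, 0.001, -1.0]]
wrist_force: [1.4, 0.7, 0.5]
gripper_width: 0.005
```

```bash
python3 -m inch '[{"jaw":255,"x":0,"y":0,"z":-0.02,"ax":0,"ay":0,"az":0}]'; python3 -m inch '[{"jaw":255,"x":0,"y":0,"z":-0.015,"ax":0,"ay":0,"az":0}]';python3 -m inch '[{"jaw":255,"x":0,"y":0,"z":-0.015,"ax":0,"ay":0,"az":0}]'
```

```text
time_s: 17.12
tcp_pos: [0.4722, 0.159, 0.1215]
ee_rot: [[0.987, -0.161, -0.001], [-0.161, -0.987, -0.0], [-0.001, 0.001, -1.0]]
wrist_force: [-2.4, -0.2, 8.3]
gripper_width: 0.006
time_s: 17.25
tcp_pos: [0.4723, 0.159, 0.1215]
ee_rot: [[0.987, -0.16, -0.0], [-0.16, -0.987, -0.0], [-0.0, 0.0, -1.0]]
wrist_force: [-2.2, -1.0, 5.2]
gripper_width: 0.005
time_s: 17.38
tcp_pos: [0.4723, 0.159, 0.1215]
ee_rot: [[0.987, -0.16, 0.0], [-0.16, -0.987, -0.0], [0.0, 0.0, -1.0]]
wrist_force: [-2.7, -0.9, 5.8]
gripper_width: 0.003
```

```bash
python3 -m inch '[{"jaw":255,"x":-0.005,"y":0,"z":-0.026,"ax":0,"ay":0,"az":0}]'; python3 -m inch '[{"jaw":255,"x":-0.005,"y":0.003,"z":-0.026,"ax":0,"ay":0,"az":0}]';python3 -m inch '[{"jaw":255,"x":-0.003,"y":0.003,"z":-0.026,"ax":0,"ay":0,"az":0}]'
```

```text
time_s: 17.5
tcp_pos: [0.4724, 0.1591, 0.1215]
ee_rot: [[0.987, -0.159, 0.001], [-0.159, -0.987, -0.0], [0.001, -0.0, -1.0]]
wrist_force: [-2.9, -0.3, 9.8]
gripper_width: 0.007
time_s: 17.62
tcp_pos: [0.4724, 0.1593, 0.1215]
ee_rot: [[0.987, -0.159, 0.003], [-0.159, -0.987, -0.0], [0.003, -0.0, -1.0]]
wrist_force: [-2.0, -1.5, 8.3]
gripper_width: 0.007
time_s: 17.75
tcp_pos: [0.4724, 0.1592, 0.1215]
ee_rot: [[0.987, -0.158, 0.003], [-0.158, -0.987, -0.001], [0.003, 0.0, -1.0]]
wrist_force: [-2.7, -0.7, 9.1]
gripper_width: 0.005
```

Held at about 9–10 N with no further sinking (top 0.1215, so pads about 0.0575). Retreating straight up and checking.

```bash
python3 -m inch '[{"jaw":255,"x":0,"y":0,"z":0.1,"ax":0,"ay":0,"az":0},{"jaw":255,"x":0,"y":0,"z":0.4,"ax":0,"ay":0,"az":0},{"jaw":255,"x":0,"y":0,"z":0.6,"ax":0,"ay":0,"az":0},{"jaw":255,"x":0,"y":0,"z":0.6,"ax":0,"ay":0,"az":0},{"jaw":255,"x":-0.5,"y":0,"z":0,"ax":0,"ay":0,"az":0},{"jaw":255,"x":0,"y":0,"z":0,"ax":0,"ay":0,"az":0},{"jaw":255,"x":0,"y":0,"z":0,"ax":0,"ay":0,"az":0}]'
python3 - <<'E'
from h import *
W=camera_params("wrist");i=capture("wrist")[:,:,::-1];cv2.imwrite("pics/w13.png",i);f=capture("side")[...,::-1];cv2.imwrite("pics/s13.png",f);cv2.imwrite("pics/s13c.png",cv2.resize(f[170:270,190:300],None,fx=6,fy=6,interpolation=cv2.INTER_CUBIC))
import pickle;pickle.dump(W,open("w13.pkl","wb"))
E
```

```text
time_s: 18.62
tcp_pos: [0.4427, 0.1599, 0.2288]
ee_rot: [[0.987, -0.158, 0.007], [-0.158, -0.987, 0.003], [0.007, -0.004, -1.0]]
wrist_force: [-0.1, 0.3, -0.9]
gripper_width: 0.005
```

View pics/w13.png

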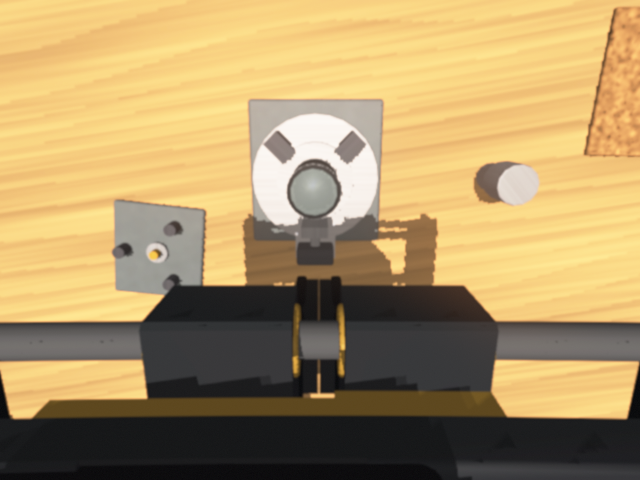

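View pics/s13c.png

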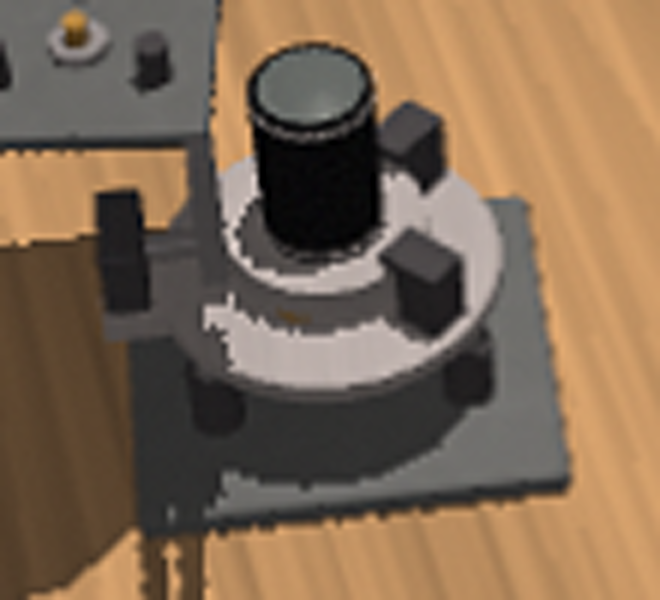

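The lens sits upright on the mount, its flange under both lips and the jaw on its rim. The robot is clear, and the socket stands where it was. Handing in.

```bash
python3 -c "
from station import *
print(finish_job())"
```

```text
the job is handed in; nothing more can be done
None
```

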